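# Unlock the document chest with the T-handled key

### The arm

A 6-joint arm with a two-finger parallel gripper is mounted at the origin on the work surface. World frame = base frame: x ahead of the robot, y to its left, z up, the work surface at z = 0. Lengths are in m, angles in degrees, forces in N, time in s.
With the tool pointing down it reaches from about 0.35 to 0.875 m from the base axis. Payload 4.2 kg.
Tool frame: the origin (TCP) lies midway between the tips of the shut fingers; the grasp point (between the pads) lies 19 mm behind it; y points along the fingers, z is the direction in which the jaws open and shut, and the axes are right-handed (so a half turn about y gives the same grasp; the last joint's range is limited). The gripper opens to 87 mm and grips with 3 to 60 N. Pads are 19 mm wide; open, the fingers measure 117 mm over their backs; the gripper's body (75 mm by 190 mm) begins 51 mm behind the grasp point.
Start: joints at [86.551, 22.042, 0.453, 0, -68.411, -14.817], TCP at [0.196, 0.593, 0.187] pointing down, gripper open.
Joint ranges: [-179.83, 179.83], [-69.29, 118.12], [-61.27, 80.66], [-181.25, 117.63], [-171.15, -9.14], [-177.46, 177.46]. Speed limits (degrees/s): [159.86, 159.86, 180, 180, 180, 180].

### API

Orientations are given as [roll, pitch, yaw] about the fixed x, y, z axes, in that order (R = Rz(yaw) Ry(pitch) Rx(roll)).
In Python, from workcell import env gives the robot as it stands. The module is installed in compiled form; this text tells all that it offers. Calls block until the motion is done:
- env.goto(position, orientation): joint-space move of the TCP to a pose.
- env.move_straight(position, rotation=None, rate=0.15, force_limit=None): straight line of the TCP; rotation=None keeps the orientation; rate is the mean speed in m/s. With force_limit (N) it stops when the force on the tool has changed by that much, and returns True; else False.
- env.set_joints(angles): joint-space move.
- env.gripper_to(opening, grasp_force=None): opening from 0.0 (shut) to 1.0 (fully open); grasp_force is the grip in N (None keeps the last); returns when the fingers have stopped.
- env.dwell(seconds).
- env.inverse_kinematics(position, orientation): joint angles nearest the present ones, or None.
- env.read_state(): the state.
- env.grab_frame(name): name is "scene" or "top"; returns a dict with "image" (420x560x3 uint8, blue, green, red), "fx", "fy", "cx", "cy" (pixels), "position" and "orientation" of the camera in the world. Camera axes: x right, y up, looking along -z (the intrinsics and any distortion apply to the point x, -y, -z); pixel columns grow to the right and rows downward; lengths in m; the calibration is good to about 2 mm. A picture is of the moment at which its call begins. There is no depth.
A pose or a line that the arm cannot do raises env.Unreachable and nothing moves.
- env.close_job(): hands the job in, once; it reports no verdict.
Trained networks look in a picture, given as the dict that the camera call returned (one of the last four; its "shot" number tells which), for a name from the list of things; names that differ only in an ending like _2 or _b are one class to them, and where a whole thing is asked for, a point or a joint stands for the part that bears it (a point fixed in the world has none). Each returns a list of dicts, best first, with "score" (0 to 1); they miss things now and then, are a little off and sometimes report something else, mostly with a low value. They report only what shows in the picture. A call takes as long as a camera call.
- env.search_frame(picture, thing): "xyz" ([x, y, z] in m, in world coordinates, good to about 4 mm: the middle of the surface that is visible of it).
- env.trace(picture, thing): "mask" (420x560 bool, what is visible of it).
The state is a dict: "clock": time; "joint_positions": joint angles; "qvel": joint speeds; "joint_torque": joint torques, N m; "position": TCP position; "tool_rot": TCP orientation; "force": force on the tool from outside, world axes, zero at the start; "wrist_torque": the same for the moment, N m; "opening": opening from 0.0 (shut) to 1.0 (fully open).
Only numpy, scipy, OpenCV 4.12 (cv2) and the standard library are available. Lean on these libraries where they do the work, as an engineer would, in place of code of your own. Each camera call takes 0.05 s, during which the arm holds its last target.

### The job

Take the T-handled key out of the wooden key rack, stand it blade down in the round lock mouth on top of the grey steel document chest, and press and turn it until its flat blade finds the slot and the key drops fully home. Then turn the key clockwise (seen from above) as far as it goes, so that the steel bolt is drawn back out of its keeper, and leave the key standing in the lock. Leave the other two keys standing in the rack.

Things in the scene. Friction and masses are not known exactly. Their poses are not given: they have to be found in the camera images.
- key_bar (a point): Centre of the T-handled key's dark steel cross bar, the place to grip: 90 mm along x, 14 mm along y, 18 mm high, z up. Below it: shank 16 mm thick and 43 mm long, round flange 44 x 6 mm, flat blade 30 mm along x, 10 mm along y, 32 mm long. 95 mm tall, 0.17 to 0.35 kg, the same after half a turn. It starts upright in a rack slot, flange on the rack's top, bar across the row.
- key_seat (a point): Centre of the underside of the T-handled key's flange, where the blade begins: 54 mm below key_bar, 32 mm above the blade's end, axes as key_bar. With the key fully home this point lies at lock_mouth.
- lock_mouth (a point): Centre of the mouth in the flat top of the chest's lock turret (76 mm across, 123 mm above the table). A round guide hole 35 mm wide, 14 mm deep, with the rotor under it. A blade across the rotor's slot rests with its flange 18 mm above the mouth; in line (5 degrees, 1.5 mm) it drops 18 mm until the flange sits on the turret. Axes: the chest's, x front to back, z up.
- rotor (a joint): Brass rotor in the lock, 20 mm thick, slot 33 x 13 mm through it. Angle in rad from its start: 0 locked, 1.0 at the stop, growing clockwise from above; it turns no other way, resists with 0.2 N m (a light press does not drag it) and stays put. At 0 the slot's length lies within 0.35 rad either side of lock_mouth's x axis, different every time and not reported: feel or look for it.
- bolt (a joint): How far the bolt on the chest's lid is drawn back, in m: 0 shot into its keeper (locked), 0.024 fully back, towards the turret. Geared to the rotor: 24 mm for its full 1.0 rad.
- chest: Fixed grey steel document chest, 220 mm (x) x 180 mm (y), lid top 75 mm above the table, lock turret in the middle of the lid, bolt and keeper (31 mm above the lid at most) in front (-x) of it, a loose roll of tape 60 mm wide and 20 mm high behind it. Origin: centre of its underside.
- key_rack: Fixed wooden block 70 mm (x) x 270 mm (y) x 50 mm high, origin at the centre of its underside, with three slots in a row along y, 95 mm apart. Any of the three keys may stand in any slot.
- loop_key: Bystander: a key with an upright ring, 62 mm across, in place of the bar (top 103 mm above its flange's underside, its origin). Stays in the rack.
- ball_key: Bystander: a key with a ball 38 mm across in place of the bar (top 81 mm above its flange's underside, its origin). Stays in the rack.

How it is judged:
By the outcome, as a careful person would: the job done as asked, in the order asked, and still so for the second after the job is handed in, with the robot touching nothing.
It also fails if it takes over 54 s, if anything falls off the work surface, if the arm or the gripper's body presses on something with over 40 N, if the wrist force passes 120 N, or if a joint passes its speed limit or range.

## Working session

There is one attempt and no reset: what is moved stays moved. The work goes in short steps, each a Python script; the robot and the scene stay as the last script left them, time stands still between calls to the robot, and variables do not carry over. Pictures are saved under pics/ and viewed, and the job is handed in when it is done.

```bash
mkdir -p pics; python3 - <<'E'
from workcell import env
import cv2,numpy as np
s=env.read_state();print(s)
for n in ("scene","top"):
    f=env.grab_frame(n);cv2.imwrite(f"pics/{n}0.png",f["image"])
    print(n,{k:v for k,v in f.items() if k!="image"})
    for t in ["key_bar","lock_mouth","chest","key_rack","loop_key","ball_key","rotor","bolt","key_seat"]:
        try:print(t,[(np.round(d["xyz"],4),round(d["score"],2)) for d in env.search_frame(f,t)])
        except Exception as e:print(t,e)
E
```

```text
{'clock': 0.0, 'joint_positions': array([ 8.65519693e+01,  2.20891555e+01,  3.79779701e-01, -3.03163846e-02,
       -6.84096708e+01, -1.48163296e+01]), 'qvel': array([-0.04086662,  0.0258038 ,  0.04046409, -0.04574884,  0.08424763,
        0.05673535]), 'joint_torque': array([ 8.81672750e-04, -3.90668249e+01,  1.87402636e+01,  4.21955645e+00,
        1.10262059e-02, -2.02624051e-04]), 'position': array([0.19564312, 0.59287645, 0.18547315]), 'tool_rot': array([-8.98777064e+01,  3.21381237e-03,  1.61724458e+02]), 'force': array([ 1.28396198, -0.6282974 , -0.05105615]), 'wrist_torque': array([-0.02982403, -0.0185511 ,  0.02255958]), 'opening': 0.997382697884572}
scene {'fx': 380.4434647042336, 'fy': 380.4434647042336, 'cx': 277.3342653401506, 'cy': 207.98034053161763, 'position': array([0.80477148, 0.26076092, 0.64476224]), 'orientation': array([ 38.04206312,   0.68891998, 137.65393412]), 'shot': 1}
key_bar [(array([ 0.537 , -0.1627,  0.1031]), 0.61)]
lock_mouth [(array([0.6006, 0.169 , 0.0768]), 0.59)]
chest [(array([0.6038, 0.1653, 0.0742]), 0.83)]
key_rack [(array([ 0.5384, -0.2204, 
[... 406 characters left out ...]
07, -0.05159387,  0.90648085]), 'orientation': array([  7.49582198,   1.35483073, -88.64154562]), 'shot': 2}
key_bar [(array([ 0.5332, -0.1631,  0.1134]), 0.59)]
lock_mouth [(array([ 0.5364, -0.1593,  0.1119]), 0.73), (array([0.5665, 0.141 , 0.0686]), 0.66)]
chest [(array([0.571 , 0.1383, 0.0788]), 0.66)]
key_rack [(array([ 0.5154, -0.2426,  0.0482]), 0.9)]
loop_key [(array([ 0.5159, -0.2531,  0.0992]), 0.82)]
ball_key [(array([ 0.5047, -0.3479,  0.1142]), 0.8), (array([0.5696, 0.1418, 0.0695]), 0.17)]
rotor [(array([0.5829, 0.1573, 0.1079]), 0.59)]
bolt [(array([0.5093, 0.1371, 0.09  ]), 0.58), (array([ 0.5146, -0.2439,  0.0465]), 0.49)]
key_seat [(array([ 0.5321, -0.1591,  0.1105]), 0.59)]
```

View pics/scene0.png

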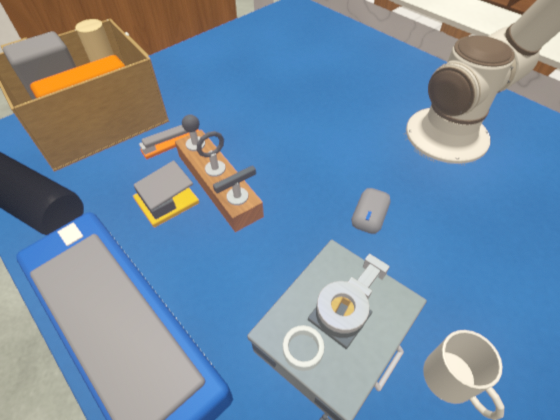

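View pics/top0.png

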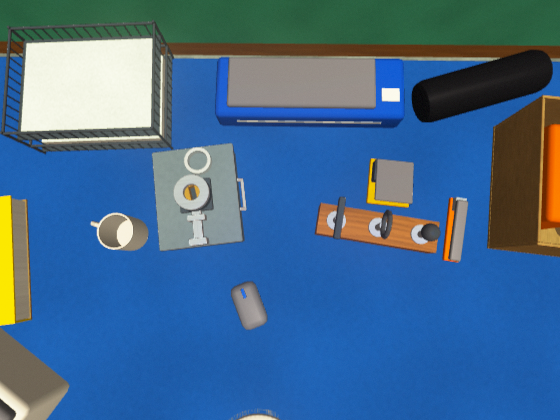

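```bash
cat > h.py <<'E'
from workcell import env
import cv2,numpy as np
from scipy.spatial.transform import Rotation as R
def cam(f):
    Rw=R.from_euler('xyz',f["orientation"],degrees=True).as_matrix()
    return Rw,np.array(f["position"])
def ray(f,u,v):
    Rw,p=cam(f); d=Rw@np.array([(u-f["cx"])/f["fx"],-(v-f["cy"])/f["fy"],-1.]); return p,d
def onplane(f,u,v,z):
    p,d=ray(f,u,v); return p+d*(z-p[2])/d[2]
def proj(f,X):
    Rw,p=cam(f); c=Rw.T@(np.array(X)-p); return np.array([f["cx"]+f["fx"]*c[0]/-c[2], f["cy"]-f["fy"]*c[1]/-c[2]])
def crop(f,c,h,s,name):
    im=f["image"];u,v=int(c[0]),int(c[1]);x0=max(u-h,0);y0=max(v-h,0)
    k=im[y0:v+h,x0:u+h];cv2.imwrite(name,cv2.resize(k,None,fx=s,fy=s,interpolation=cv2.INTER_CUBIC));return x0,y0
E
python3 - <<'E'
from h import *
import pickle
for n,pts in (("scene",[(343,305),(235,185)]),("top",[(192,195),(340,217)])):
    f=env.grab_frame(n)
    for t in ("rotor","key_bar","chest","key_rack"):
        r=env.trace(f,t); f[t]=[(d["score"],d["mask"]) for d in r]
        for d in r:
            m=d["mask"].astype(np.uint8);c=max(cv2.findContours(m,0,1)[0],key=cv2.contourArea)
            print(n,t,round(d["score"],2),m.sum(),cv2.boundingRect(m),cv2.minAreaRect(c))
    pickle.dump(f,open(f"{n}.pkl","wb"))
    for i,p in enumerate(pts): print(crop(f,p,40,7,f"pics/{n}_c{i}.png"))
E
```

```text
scene rotor 0.73 275 (331, 296, 23, 20) ((342.97601318359375, 304.85272216796875), (23.338485717773438, 16.800399780273438), 24.443954467773438)
scene key_bar 0.73 744 (214, 166, 41, 39) ((238.60000610351562, 187.6999969482422), (29.516096115112305, 45.16857147216797), 63.43495178222656)
scene key_bar 0.28 747 (195, 130, 31, 47) ((209.70797729492188, 153.11949157714844), (46.09767150878906, 28.80272674560547), 86.18592071533203)
scene key_rack 0.77 2578 (175, 130, 89, 101) ((219.6102294921875, 177.18714904785156), (112.71585083007812, 39.83885192871094), 53.79054260253906)
(303, 265)
(195, 145)
top rotor 0.4 165 (184, 185, 16, 16) ((191.5, 192.5), (15.0, 15.0), 90.0)
top key_bar 0.61 531 (326, 197, 21, 43) ((336.0, 218.0), (42.0, 20.0), 90.0)
top chest 0.87 7868 (152, 144, 95, 107) ((199.43502807617188, 197.1036376953125), (100.10505676269531, 90.47663116455078), 83.41805267333984)
top key_rack 0.55 2482 (315, 204, 123, 50) ((389.8558349609375, 230.63836669921875), (96.05361938476562, 33.18830490112305), 10.154266357421875)
(152, 155)
(300, 177)
```

```bash
cd pics; python3 - <<'E'
import cv2,numpy as np
a=[cv2.resize(cv2.imread(f"{n}_c{i}.png"),(400,300) if 0 else (380,380)) for n in("scene","top") for i in (0,1)]
cv2.imwrite("m1.png",np.hstack([a[0],a[2]]));cv2.imwrite("m2.png",np.hstack([a[1],a[3]]))
E
```

```text
(no output)
```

View pics/m1.png

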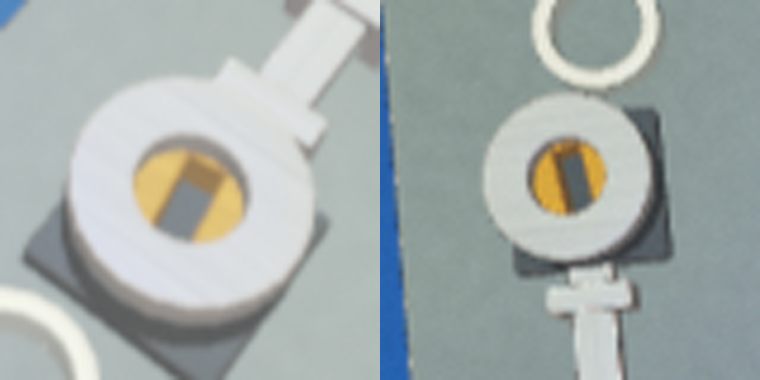

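View pics/m2.png

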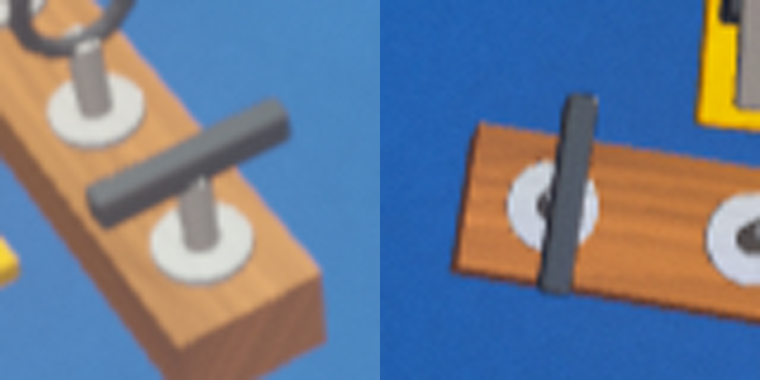

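```bash
cat > fit.py <<'E'
from h import *
import pickle
from scipy.ndimage import map_coordinates, gaussian_filter
from scipy.optimize import minimize
def gradmag(f):
    im=f["image"].astype(float); g=0
    for c in range(3):
        a=gaussian_filter(im[...,c],.7); gy,gx=np.gradient(a); g=g+gx**2+gy**2
    return np.sqrt(g)
def projs(f,P):
    Rw,p=cam(f); c=(P-p)@Rw; return f["cx"]+f["fx"]*c[:,0]/-c[:,2], f["cy"]+f["fy"]*c[:,1]/c[:,2]
def score(G,f,P):
    u,v=projs(f,P); return map_coordinates(G,[v,u],order=1,mode='nearest').mean()
def circ(x,y,z,r,n=180):
    t=np.linspace(0,2*np.pi,n,endpoint=False); return np.c_[x+r*np.cos(t),y+r*np.sin(t),np.full(n,z)]
def rect(x,y,yaw,z,lx,ly,n=60):
    s=np.linspace(-1,1,n);a=np.array([[1,1]])*0
    q=np.vstack([np.c_[s*lx/2,np.full(n,ly/2)],np.c_[s*lx/2,np.full(n,-ly/2)],np.c_[np.full(n//5,lx/2),s[:n//5*5:5]*ly/2],np.c_[np.full(n//5,-lx/2),s[:n//5*5:5]*ly/2]])
    c,sn=np.cos(yaw),np.sin(yaw); return np.c_[x+c*q[:,0]-sn*q[:,1],y+sn*q[:,0]+c*q[:,1],np.full(len(q),z)]
def best(fun,x0,sc,n=5):
    rng=np.random.default_rng(0);b=None
    for i in range(40):
        st=np.array(x0)+(rng.uniform(-1,1,len(x0))*sc if i else 0)
        r=minimize(lambda q:-fun(q),st,method='Nelder-Mead',options=dict(xatol=1e-5,fatol=1e-4,initial_simplex=np.vstack([st]+[st+np.eye(len(x0))[k]*sc[k]*.3 for k in range(len(x0))])))
        if np.all(abs(r.x-x0)<2.0*np.array(sc)) and (b is None or r.fun<b.fun): b=r
    return b.x,-b.fun
E
python3 - <<'E'
from fit import *
F={n:pickle.load(open(n+".pkl","rb")) for n in("scene","top")}
G={n:gradmag(F[n]) for n in F}
c0=[onplane(F["scene"],343.3,305.6,.123)[:2],onplane(F["top"],191.5,192.5,.123)[:2]]
print("manual",c0)
for ns in (["scene"],["top"],["scene","top"]):
    for rr in ([.038],[.0175],[.038,.0175]):
        fn=lambda q:sum(score(G[n],F[n],circ(q[0],q[1],.123,r)) for n in ns for r in rr)
        print("turret",ns,rr,*best(fn,np.mean(c0,0),[.006,.006]))
    z=.113
    fn=lambda q:sum(score(G[n],F[n],rect(q[0],q[1],q[2],.113,.09,.014)) for n in ns)
    x,s=best(fn,[.535,-.162,0],[.01,.01,.2]); print("bar",ns,x[:2],np.degrees(x[2]),s)
    fn=lambda q:sum(score(G[n],F[n],circ(q[0],q[1],.056,.022)) for n in ns)
    print("flange",ns,*best(fn,[.535,-.162],[.01,.01]))
    fn=lambda q:sum(score(G[n],F[n],rect(q[0],q[1],q[2],.075,.22,.18)) for n in ns)
    x,s=best(fn,[.58,.14,0],[.02,.02,.2]); print("chest",ns,x[:2],np.degrees(x[2]),s)
    fn=lambda q:sum(score(G[n],F[n],rect(q[0],q[1],q[2],.05,.07,.27)) for n in ns)
    x,s=best(fn,[.52,-.25,0],[.02,.02,.2]); print("rack",ns,x[:2],np.degrees(x[2]),s)
E
```

```text
manual [array([0.58525459, 0.15231832]), array([0.57967903, 0.14742557])]
turret ['scene'] [0.038] [0.58379537 0.14982567] 30.68093063297476
turret ['scene'] [0.0175] [0.58389366 0.15019408] 42.562997171902815
turret ['scene'] [0.038, 0.0175] [0.58388631 0.15003619] 73.10708482130218
bar ['scene'] [ 0.54251092 -0.15254426] -7.785279399504524 32.0180349715741
flange ['scene'] [ 0.53709444 -0.16508615] 39.24228816936895
chest ['scene'] [0.58533527 0.14896349] 7.884576342662315 21.51426227597666
rack ['scene'] [ 0.54039664 -0.22923587] -8.514828613582905 32.66247917094364
turret ['top'] [0.038] [0.58162892 0.14913818] 52.725923317824446
turret ['top'] [0.0175] [0.58165013 0.14935989] 57.62152369070767
turret ['top'] [0.038, 0.0175] [0.581628   0.14919856] 110.29507171528579
bar ['top'] [ 0.53462219 -0.16364062] -8.284554535249605 45.358712318954616
flange ['top'] [ 0.53521082 -0.16545654] 51.627686919756684
chest ['top'] [0.5824824  0.14919568] 7.983279466123768 33.10818040653484
rack ['top'] [ 0.5213893  -0.25874999] -8.303587779110199 52.5916923802461
turret ['scene', 'top'] [0.038] [0.58250145 0.14944419] 78.27520884049599
turret ['scene', 'top'] [0.0175] [0.58302105 0.1497804 ] 93.65048351703847
turret ['scene', 'top'] [0.038, 0.0175] [0.58281421 0.14959943] 171.37062405900502
bar ['scene', 'top'] [ 0.53537636 -0.16359955] -8.147182443638478 68.78239373028039
flange ['scene', 'top'] [ 0.53617072 -0.16545564] 88.85935502870304
chest ['scene', 'top'] [0.58276604 0.14893667] 7.926097251522605 53.777973691994994
rack ['scene', 'top'] [ 0.52214652 -0.25882655] -8.412204138843965 83.65066532005264
```

```bash
python3 - <<'E'
from fit import *
F={n:pickle.load(open(n+".pkl","rb")) for n in("scene","top")}
G={n:gradmag(F[n]) for n in F}
C={"scene":(.58389,.15003),"top":(.58163,.1492)}
def seg(x,y,a,h=.010):
    s=np.linspace(-h,h,40);c,sn=np.cos(a),np.sin(a)
    return np.vstack([np.c_[x+c*s-sn*o,y+sn*s+c*o,0*s+.109] for o in(-.0065,.0065)])
for n in F:
    sc=[(score(G[n],F[n],seg(*C[n],np.radians(a))),a) for a in np.arange(-15,32,1)]
    print(n,[(a,round(float(s),1)) for s,a in sorted(sc)[::-1][:8]])
    f=F[n];im=cv2.resize(f["image"],None,fx=8,fy=8,interpolation=cv2.INTER_CUBIC)
    c=proj(f,[*C[n],.115]);
    a=np.radians(sorted(sc)[-1][1])
    im2=im.copy()
    for P,col in((seg(*C[n],a),(0,0,255)),(circ(*C[n],.123,.0175),(0,255,0)),(circ(*C[n],.123,.038),(0,255,0))):
        for u,v in zip(*projs(f,P)): cv2.circle(im2,(int((u+.5)*8),int((v+.5)*8)),1,col,-1)
    u,v=int(c[0]*8),int(c[1]*8)
    cv2.imwrite(f"pics/slot_{n}.png",np.hstack([i[v-190:v+190,u-190:u+190] for i in(im,im2)]))
E
```

```text
scene [(np.int64(16), 39.1), (np.int64(17), 39.1), (np.int64(15), 39.0), (np.int64(18), 38.9), (np.int64(14), 38.8), (np.int64(19), 38.7), (np.int64(13), 38.5), (np.int64(20), 38.4)]
top [(np.int64(17), 53.8), (np.int64(18), 53.8), (np.int64(16), 53.8), (np.int64(19), 53.7), (np.int64(15), 53.7), (np.int64(14), 53.6), (np.int64(20), 53.5), (np.int64(13), 53.3)]
```

View pics/slot_scene.png

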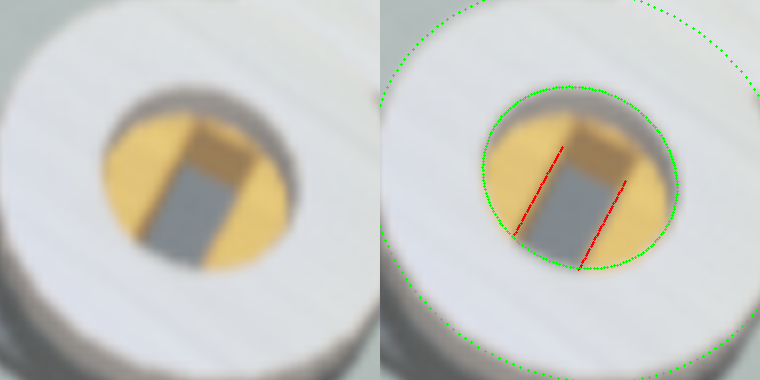

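View pics/slot_top.png

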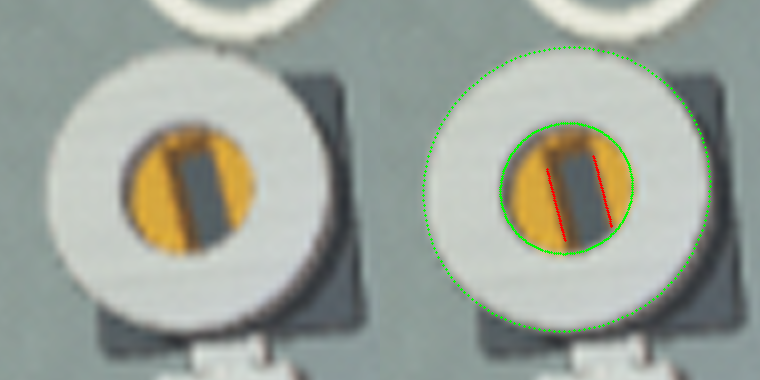

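```bash
cat >> h.py <<'E'
def st(m=""):
    s=env.read_state();print(m,"t%.2f"%s["clock"],"p",np.round(s["position"],4),"r",np.round(s["tool_rot"],2),"F",np.round(s["force"],1),"M",np.round(s["wrist_torque"],2),"o%.3f"%s["opening"],"J",np.round(s["joint_positions"],1));return s
E
python3 - <<'E'
from h import *
yaw=171.7;x,y=.5358,-.1643
env.gripper_to(0.45,grasp_force=40)
env.goto([x,y,.20],[-90,0,yaw]);st("hover")
f=env.grab_frame("scene");cv2.imwrite("pics/hov.png",f["image"])
print(env.move_straight([x,y,.089],rate=.1,force_limit=8));st("down")
E
```

```text
hover t5.45 p [ 0.5361 -0.1637  0.2   ] r [-90.    -0.   171.76] F [0.4 0.4 0.4] M [-0.02  0.02 -0.03] o0.451 J [ -0.4  15.2  -7.5  -0.  -67.2  82.2]
False
down t6.76 p [ 0.5364 -0.1644  0.0897] r [-9.0000e+01  9.0000e-02  1.7171e+02] F [-0.7  0.2  0. ] M [ 0.03 -0.03  0.01] o0.454 J [ -0.5  20.9 -16.4   0.  -52.5  82.2]
```

View pics/hov.png

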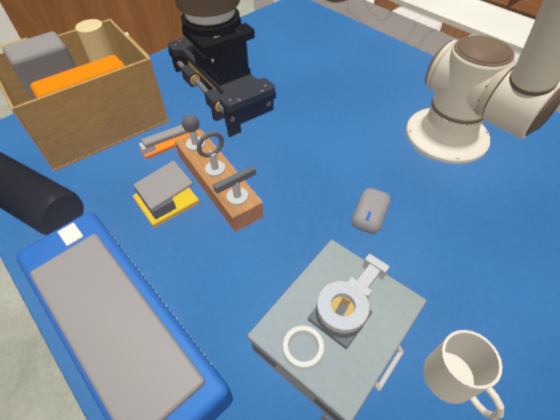

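```bash
python3 - <<'E'
from h import *
f=env.grab_frame("scene");cv2.imwrite("pics/down.png",f["image"])
g=env.grab_frame("top");cv2.imwrite("pics/downt.png",g["image"])
for X in([.536,-.164,.2],[.536,-.164,.09]): print(proj(f,X),proj(g,X))
crop(f,(235,150),60,5,"pics/downc.png");crop(g,(340,217),60,5,"pics/downtc.png")
E
```

```text
[229.71606051 141.22843691] [345.55232337 211.17376491]
[235.94725311 183.73285474] [337.41598643 217.93189589]
```

View pics/downc.png

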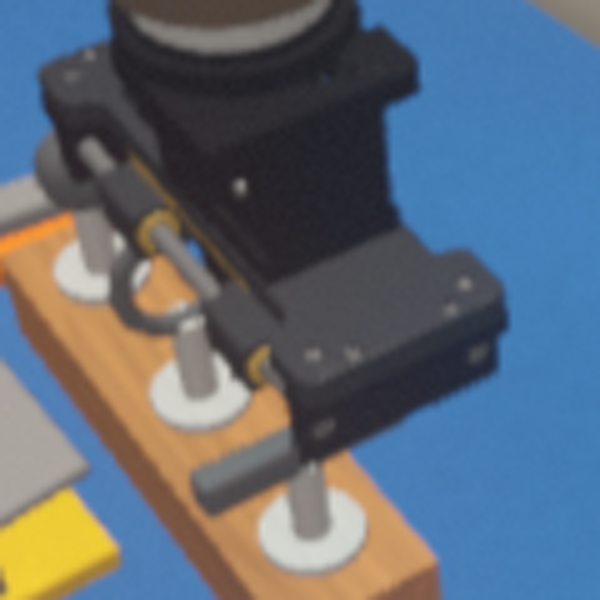

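View pics/downtc.png

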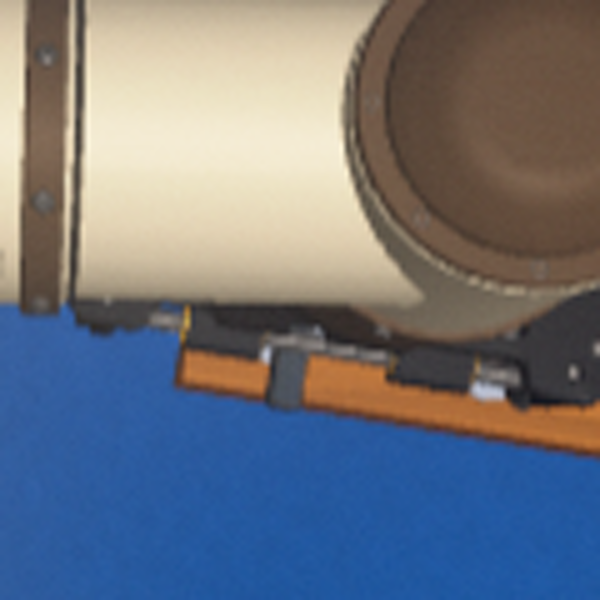

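```bash
python3 - <<'E'
from h import *
env.gripper_to(0.0,grasp_force=40);s=st("grip")
p=s["position"].copy();p[2]=.24
print(env.move_straight(p,rate=.12,force_limit=15));st("up")
f=env.grab_frame("scene");cv2.imwrite("pics/up.png",f["image"])
E
```

```text
grip t7.78 p [ 0.5358 -0.1643  0.089 ] r [-90.    0.  171.7] F [ 0.2 -0.5 -0.1] M [-0.03  0.04  0.02] o0.003 J [ -0.5  21.  -16.5  -0.  -52.5  82.2]
False
up t9.19 p [ 0.5353 -0.1642  0.2391] r [-9.0000e+01 -1.1000e-01  1.7169e+02] F [-0.1 -1.4 -0.2] M [ 0.01  0.   -0.03] o0.002 J [ -0.5  13.9  -3.7  -0.  -72.5  82.2]
```

View pics/up.png

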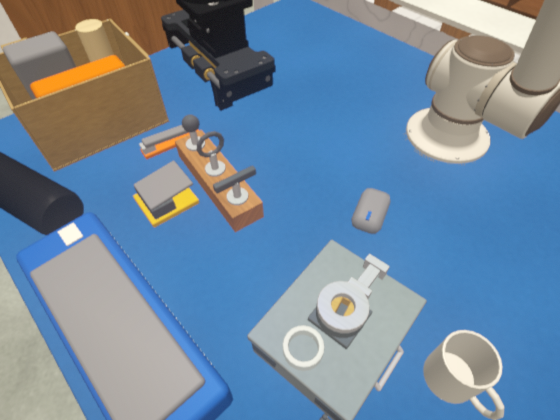

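```bash
python3 - <<'E'
from h import *
env.gripper_to(0.45)
f=env.grab_frame("scene");s=st()
p=s["position"];R_=R.from_euler('xyz',s["tool_rot"],degrees=True).as_matrix();print(R_.round(2))
im=f["image"].copy()
o=proj(f,p);print("tcp",o)
x0,y0=160,10
k=cv2.resize(im[y0:y0+120,x0:x0+130],None,fx=5,fy=5,interpolation=cv2.INTER_CUBIC)
for i,c in enumerate([(0,0,255),(0,255,0),(255,0,0)]):
    e=proj(f,p+R_[:,i]*.03);cv2.line(k,tuple(int(5*a) for a in(o-[x0,y0])),tuple(int(5*a) for a in(e-[x0,y0])),c,2)
g=proj(f,p-R_[:,1]*.019);cv2.circle(k,tuple(int(5*a) for a in(g-[x0,y0])),6,(255,0,255),2)
cv2.imwrite("pics/grip1.png",k)
E
```

```text
t10.21 p [ 0.5358 -0.1643  0.24  ] r [-90.    0.  171.7] F [ 0.7  0.8 -1. ] M [-0.03  0.03  0.01] o0.449 J [ -0.5  13.8  -3.7  -0.  -72.5  82.2]
[[-0.99  0.   -0.14]
 [ 0.14  0.   -0.99]
 [-0.   -1.   -0.  ]]
tcp [227.0028855  122.70516838]
```

View pics/grip1.png

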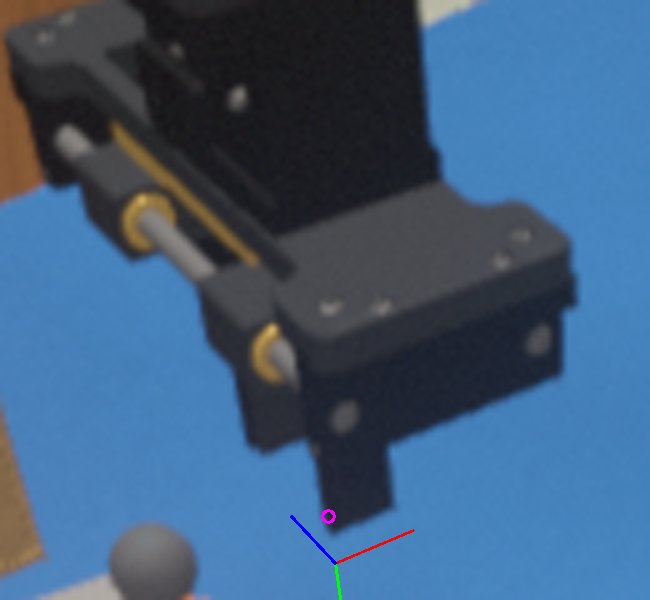

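```bash
python3 - <<'E'
from h import *
env.gripper_to(0.0)
f=env.grab_frame("scene");s=st()
g=env.grab_frame("top")
p=s["position"];R_=R.from_euler('xyz',s["tool_rot"],degrees=True).as_matrix()
im=f["image"].copy()
o=proj(f,p);print("tcp",o, "base",proj(f,[0,0,0]))
x0,y0=160,10
k=cv2.resize(im[y0:y0+120,x0:x0+130],None,fx=5,fy=5,interpolation=cv2.INTER_CUBIC)
for d in (0,.01,.02,.03,.07):
    g_=proj(f,p+[0,0,d]);cv2.circle(k,tuple(int(5*a) for a in(g_-[x0,y0])),5,(255,0,255),1)
cv2.imwrite("pics/grip2.png",k)
cv2.imwrite("pics/top2.png",g["image"])
E
```

```text
t11.18 p [ 0.5358 -0.1643  0.24  ] r [-90.    0.  171.7] F [0.1 0.7 0.2] M [-0.06 -0.    0.  ] o0.005 J [ -0.5  13.8  -3.7  -0.  -72.5  82.2]
tcp [227.00286503 122.71304554] base [447.10017822 134.59518856]
```

View pics/grip2.png

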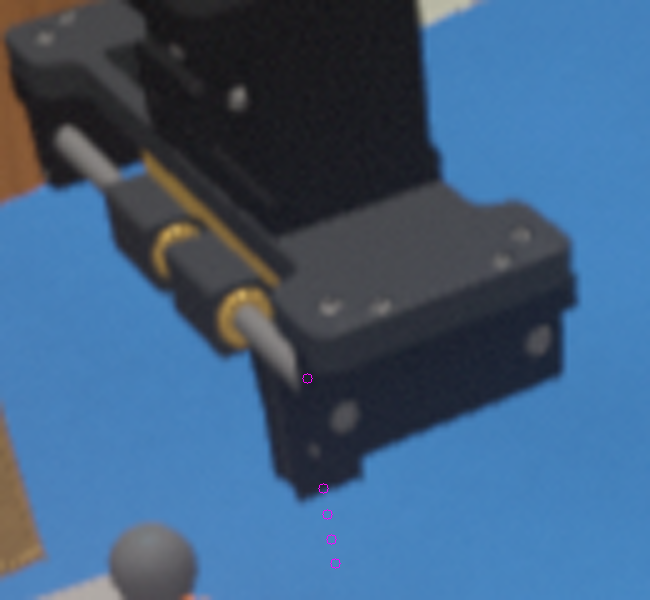

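View pics/top2.png

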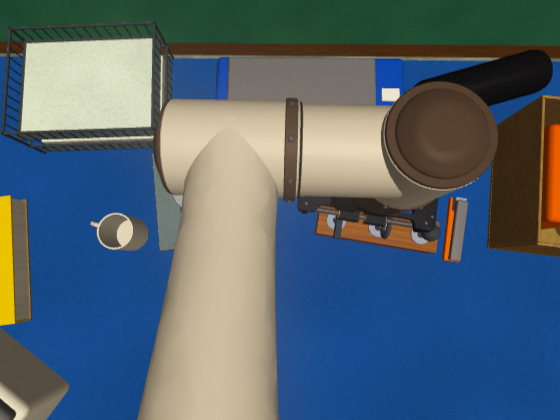

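```bash
python3 - <<'E'
from h import *
f=env.grab_frame("scene");g=env.grab_frame("top");s=st()
p=s["position"];R_=R.from_euler('xyz',s["tool_rot"],degrees=True).as_matrix()
X,Y,Z=R_.T
for h in(.07,.09,.1,.11,.12):
    print(h,[((proj(f,p+[0,0,h]-Z*.095+a*X*.0375)-[160,10])*5).round() for a in(-1,1)],((proj(f,p+[0,0,h]+Z*.095-X*.0375)-[160,10])*5).round(), [proj(g,p+[0,0,h]+b*Z*.095-X*-.0375).round() for b in(-1,1)])
cv2.imwrite("pics/top3.png",cv2.resize(g["image"][60:260,280:500],None,fx=3.5,fy=3.5,interpolation=cv2.INTER_CUBIC))
E
```

```text
t11.33 p [ 0.5358 -0.1643  0.24  ] r [-90.   -0.  171.7] F [ 0.1 -1.  -0.6] M [-0.   -0.01 -0.03] o0.006 J [ -0.5  13.8  -3.7   0.  -72.5  82.2]
0.07 [array([357., 597.]), array([589., 496.])] [ 60. 274.] [array([294., 215.]), array([414., 235.])]
0.09 [array([349., 537.]), array([589., 436.])] [ 45. 215.] [array([294., 214.]), array([419., 234.])]
0.1 [array([344., 506.]), array([588., 405.])] [ 38. 185.] [array([294., 213.]), array([421., 234.])]
0.11 [array([340., 473.]), array([588., 372.])] [ 30. 153.] [array([294., 212.]), array([423., 233.])]
0.12 [array([335., 439.]), array([587., 338.])] [ 22. 121.] [array([295., 211.]), array([426., 233.])]
```

View pics/top3.png

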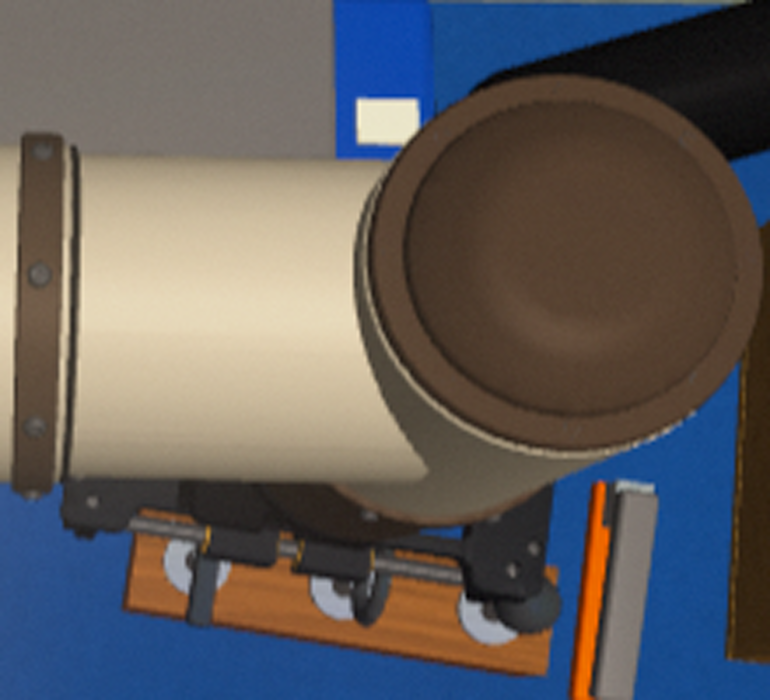

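```bash
python3 - <<'E'
from h import *
env.move_straight([.5358,-.1643,.1],rate=.12,force_limit=6)
print(env.move_straight([.5358,-.1643,.07],rate=.02,force_limit=3));st("touch")
E
```

```text
True
touch t13.70 p [ 0.5358 -0.1644  0.0775] r [-8.9980e+01 -2.0000e-02  1.7172e+02] F [-0.2  0.   3.4] M [-0.04 -0.01  0.05] o0.007 J [ -0.5  21.8 -17.2   0.  -51.   82.2]
```

```bash
python3 - <<'E'
from h import *
x,y=.5358,-.1643
env.move_straight([x,y,.088],rate=.1)
env.gripper_to(.45,grasp_force=40)
print(env.move_straight([x,y,.0545],rate=.06,force_limit=6));st("down")
env.gripper_to(0.0,grasp_force=40);s=st("grip")
f=env.grab_frame("scene");crop(f,(235,150),60,5,"pics/grip3.png")
E
```

```text
False
down t15.59 p [ 0.536  -0.1644  0.0545] r [-8.999e+01 -1.200e-01  1.717e+02] F [-0.  -0.4 -0.7] M [0.   0.01 0.05] o0.450 J [ -0.5  23.4 -18.5  -0.  -48.2  82.2]
grip t16.18 p [ 0.5359 -0.1644  0.0547] r [-8.9990e+01 -1.1000e-01  1.7169e+02] F [-0.1 -1.   1.5] M [-0.17  0.05  0.04] o0.163 J [ -0.5  23.4 -18.6  -0.  -48.2  82.2]
```

View pics/grip3.png

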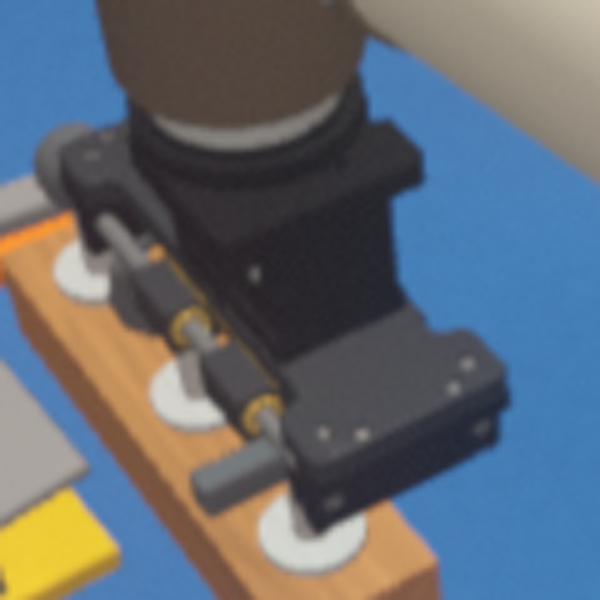

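```bash
python3 - <<'E'
from h import *
print(env.move_straight([.5359,-.1644,.19],rate=.13,force_limit=15));st("up")
env.goto([.5828,.1496,.20],[-90,0,195.5]);st("over")
for n in("scene","top"):
    f=env.grab_frame(n);cv2.imwrite(f"pics/over_{n}.png",f["image"])
    if n=="scene": crop(f,(343,270),70,5,"pics/over_c.png"); import pickle; pickle.dump(f,open("over.pkl","wb"))
E
```

```text
False
up t17.42 p [ 0.5351 -0.1642  0.1888] r [-90.01  -0.26 171.68] F [ 0.3  0.2 -2.2] M [-0.1   0.01 -0.01] o0.161 J [ -0.5  15.8  -8.4  -0.  -66.1  82.2]
over t18.62 p [0.5827 0.1485 0.1998] r [-8.9980e+01 -5.0000e-02 -1.6457e+02] F [ 0.4 -0.3 -1.9] M [-0.07 -0.05  0.02] o0.163 J [ 29.7  19.3  -1.8   0.  -69.   75.7]
```

View pics/over_c.png

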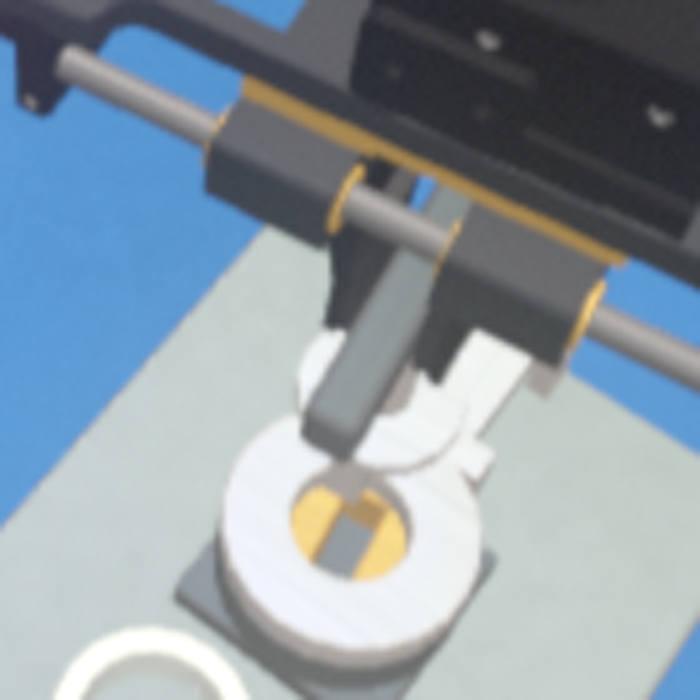

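View pics/over_scene.png

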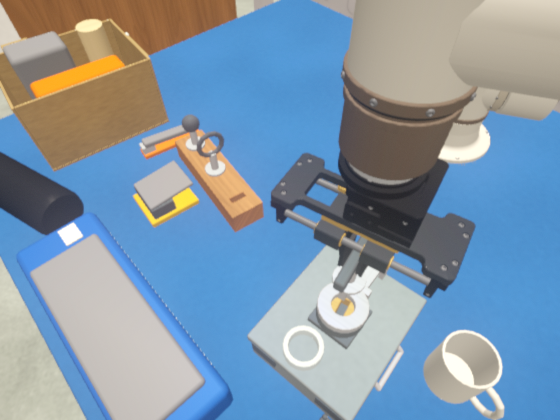

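```bash
python3 - <<'E'
from fit import *
f=pickle.load(open("over.pkl","rb"));G=gradmag(f)
s=env.read_state();z=s["position"][2]-.0047
def key(x,y,a):
    c=circ(x,y,z+.006,.022); t=np.arctan2(c[:,1]-y,c[:,0]-x)
    # arcs visible: facing camera / sides
    c=np.vstack([c])
    b=rect(x,y,a,z+.054+.009,.09,.014); 
    d=(b[:,0]-x)*np.cos(a)+(b[:,1]-y)*np.sin(a)
    return c,b[d>.012]
def fn(q):
    c,b=key(*q);return score(G,f,c)+score(G,f,b)
x,sc=best(fn,[.584,.150,np.radians(15.5)],[.008,.008,.15]);print(x,np.degrees(x[2]),sc)
xb,_=best(lambda q:score(G,f,key(*q)[1]),[.584,.150,np.radians(15.5)],[.008,.008,.15]);print("bar",xb,np.degrees(xb[2]))
xc,_=best(lambda q:score(G,f,key(q[0],q[1],0)[0]),[.584,.150],[.008,.008]);print("fl",xc)
im=cv2.resize(f["image"],None,fx=6,fy=6,interpolation=cv2.INTER_CUBIC)
for P,col in((key(*x)[0],(0,255,0)),(key(*x)[1],(0,0,255)),(circ(.5839,.15,.123,.0175),(255,0,0))):
    for u,v in zip(*projs(f,P)): cv2.circle(im,(int((u+.5)*6),int((v+.5)*6)),1,col,-1)
cv2.imwrite("pics/kfit.png",im[235*6:335*6,290*6:390*6])
E
```

```text
[0.58782542 0.14903934 0.29836514] 17.09506316250773 67.23559508971894
bar [0.59032376 0.14955399 0.3062875 ] 17.548981186862573
fl [0.59259811 0.1577455 ]
```

View pics/kfit.png

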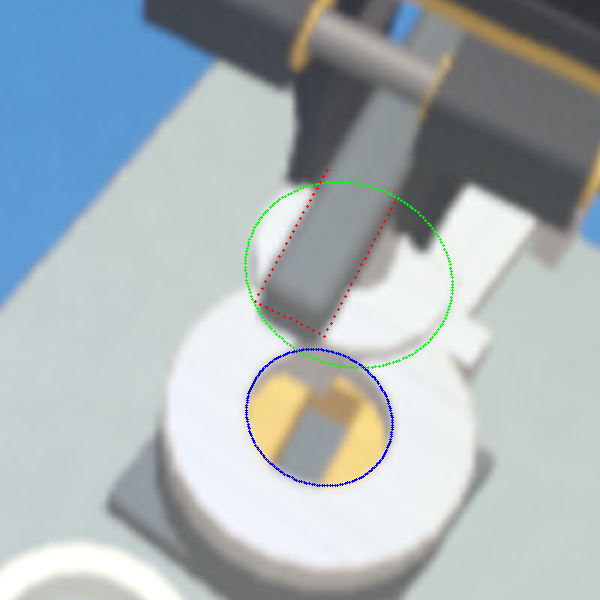

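```bash
python3 - <<'E'
from fit import *
f=pickle.load(open("over.pkl","rb"));G=gradmag(f)
def key(x,y,a,z):
    c=circ(x,y,z+.006,.022)
    b=rect(x,y,a,z+.054+.009,.09,.014); 
    d=(b[:,0]-x)*np.cos(a)+(b[:,1]-y)*np.sin(a)
    return c,b[d>.015]
def fn(q):
    c,b=key(*q);return score(G,f,c)+score(G,f,b)
A=np.radians(16)
for x0 in([.584,.15,A,.2],[.58,.148,A,.215],[.575,.145,A,.225]):
    x,sc=best(fn,x0,[.012,.012,.1,.02]);print(x.round(4),np.degrees(x[2]),sc)
im=cv2.resize(f["image"],None,fx=6,fy=6,interpolation=cv2.INTER_CUBIC)
for P,col in((key(*x)[0],(0,255,0)),(key(*x)[1],(0,0,255)),(circ(.5839,.15,.123,.0175),(255,0,0))):
    for u,v in zip(*projs(f,P)): cv2.circle(im,(int((u+.5)*6),int((v+.5)*6)),1,col,-1)
cv2.imwrite("pics/kfit2.png",im[235*6:335*6,290*6:390*6])
E
```

```text
[0.5931 0.1514 0.3052 0.203 ] 17.485773952125502 68.7584502058726
[0.5931 0.1514 0.3052 0.203 ] 17.48588771325049 68.75844145727903
[0.5931 0.1514 0.3052 0.203 ] 17.486241426496864 68.75841841293393
```

View pics/kfit2.png

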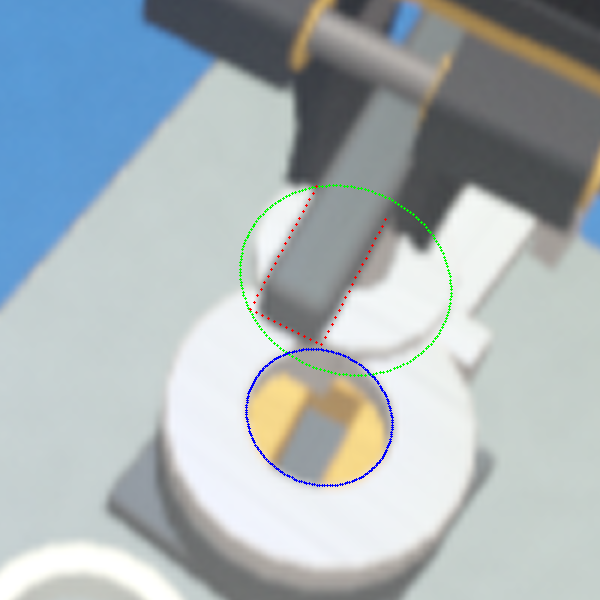

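```bash
python3 - <<'E'
import pickle,cv2,numpy as np
f=pickle.load(open("over.pkl","rb"));im=f["image"][240:310,320:385]
im=cv2.resize(im,None,fx=9,fy=8.5,interpolation=cv2.INTER_LANCZOS4) if 0 else cv2.resize(im,None,fx=8.5,fy=8.5,interpolation=cv2.INTER_LANCZOS4)
im=cv2.createCLAHE(4,(4,4)).apply(cv2.cvtColor(im,cv2.COLOR_BGR2GRAY))
im=cv2.cvtColor(im,cv2.COLOR_GRAY2BGR)
for i in range(0,65,10): cv2.putText(im,str(320+i),(int(i*8.5),10),0,.4,(0,0,255));cv2.line(im,(int(i*8.5),0),(int(i*8.5),600),(0,0,255),1)
for i in range(0,70,10): cv2.putText(im,str(240+i),(0,int(i*8.5)+12),0,.4,(0,0,255));cv2.line(im,(0,int(i*8.5)),(600,int(i*8.5)),(0,0,255),1)
cv2.imwrite("pics/kz.png",im)
E
```

```text
(no output)
```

View pics/kz.png

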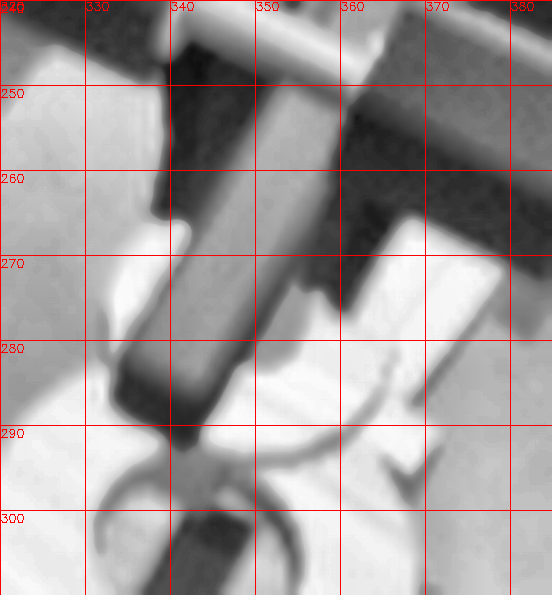

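```bash
python3 - <<'E'
from fit import *
from scipy.optimize import least_squares
f=pickle.load(open("over.pkl","rb"))
def pts(x,y,z,a,zf):
    c,s=np.cos(a),np.sin(a)
    P=[]
    for l,w,h in((.045,-.007,.063),(.045,.007,.063),(.045,-.007,.045),(.045,.007,.045)):
        P.append([x+c*l-s*w,y+s*l+c*w,z+h])
    return np.array(P)
# which side is left in image?
obs=np.array([[333.85,280.7],[342.4,286.0],[332.8,286.3],[342.1,292.1]])
arc=np.array([[332.1,276],[352.4,293.9],[359.5,291.3],[364.8,285.4],[366.2,280]])
def res(q,zf,pz=None):
    P=pts(*q,zf);uv=np.c_[projs(f,P)]
    r=(uv-obs).ravel()
    cu=np.c_[projs(f,circ(q[0],q[1],q[2]+zf,.022,720))]
    d=[np.linalg.norm(cu-a,axis=1).min() for a in arc]
    e=[] if pz is None else [(q[2]-pz)/.002]
    return np.r_[r,d,e]
for zf in(0,.003,.006):
  for pz in(None,.195):
    o=least_squares(res,[.58,.15,.2,np.radians(16)],x_scale=[.01,.01,.01,.1],args=(zf,pz),diff_step=1e-4)
    print(zf,pz,o.x.round(4),np.degrees(o.x[3]).round(1),o.cost.round(2),o.fun.round(1))
q=[.5839,.15,.195,np.radians(16)];print("at ideal",res(q,.003).round(1))
E
```

```text
0 None [0.5711 0.1423 0.1718 0.2353] 13.5 3.24 [-0.4 -0.9  1.5 -0.2 -0.9  0.4 -0.1  0.4  1.   0.1  0.3  0.2  1. ]
0 0.195 [0.5817 0.1471 0.1945 0.2582] 14.8 4.21 [-0.8 -1.2  1.9 -0.4 -1.3  0.5  0.2  0.7  0.   0.1  0.3  0.2  0.3 -0.2]
0.003 None [0.5721 0.1429 0.1733 0.2314] 13.3 3.24 [-0.6 -0.7  1.4  0.  -1.1  0.6 -0.2  0.7  1.1  0.6  0.1  0.1  0.4]
0.003 0.195 [0.5819 0.1474 0.1945 0.2529] 14.5 4.4 [-0.9 -1.   1.7 -0.1 -1.4  0.7  0.1  0.9  0.2  0.7  0.1  0.3  0.2 -0.2]
0.006 None [0.5697 0.1421 0.1676 0.2194] 12.6 4.44 [-0.6 -0.4  1.1  0.3 -1.1  0.7 -0.4  0.9  1.6  1.2  0.5  0.1  0.1]
0.006 0.195 [0.5822 0.1478 0.1945 0.2469] 14.1 5.84 [-1.  -0.8  1.6  0.1 -1.5  0.9 -0.1  1.2  0.5  1.4  0.5  0.3  0.7 -0.2]
at ideal [ 0.5  2.1  3.4  2.8 -0.1  3.7  1.7  3.7  0.9  1.6  2.1  1.7  0.7]
```

```bash
python3 - <<'E'
from h import *
import pickle
print(env.move_straight([.5832,.1508,.166],rate=.06,force_limit=6));st()
f=env.grab_frame("scene");pickle.dump(f,open("low.pkl","wb"));st()
im=f["image"][260:340,305:385]
im=cv2.resize(im,None,fx=7.4,fy=7.4,interpolation=cv2.INTER_LANCZOS4)
for i in range(0,80,10):
    q=int(i*7.4);cv2.putText(im,str(305+i),(q,10),0,.4,(0,0,255));cv2.line(im,(q,0),(q,6),(0,0,255),1);cv2.putText(im,str(260+i),(0,q+12),0,.4,(0,0,255))
cv2.imwrite("pics/low.png",im)
E
```

```text
False
 t19.44 p [0.5835 0.1509 0.1661] r [-8.9990e+01  2.0000e-02 -1.6448e+02] F [ 0.6  0.2 -2.5] M [-0.09 -0.06 -0.04] o0.160 J [ 29.9  20.7  -4.6   0.  -64.6  75.6]
 t19.49 p [0.5836 0.151  0.1664] r [-9.0000e+01  5.0000e-02 -1.6449e+02] F [-0.2  0.7 -2.3] M [-0.02 -0.02  0.06] o0.163 J [ 29.9  20.7  -4.6   0.  -64.6  75.6]
```

View pics/low.png

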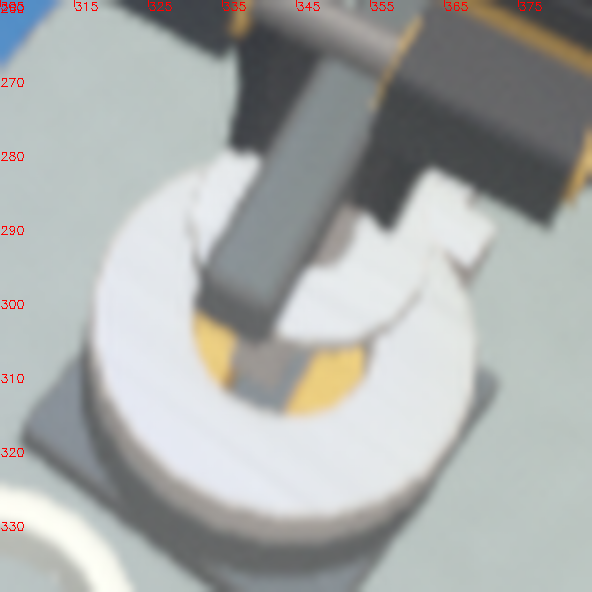

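```bash
python3 - <<'E'
from fit import *
f=pickle.load(open("low.pkl","rb"))
im=cv2.resize(f["image"],None,fx=9,fy=9,interpolation=cv2.INTER_LANCZOS4)
def draw(P,col,close=False):
    for u,v in zip(*projs(f,P)): cv2.circle(im,(int((u+.5)*9),int((v+.5)*9)),1,col,-1)
x,y,z,a=.5839,.15,.1617,np.radians(15)
draw(circ(x,y,z,.022),(0,255,0));draw(rect(x,y,a,z+.063,.09,.014),(0,0,255));draw(rect(x,y,a,z+.045,.09,.014),(255,0,255))
draw(rect(x,y,a,z-.032,.03,.010),(255,0,0))
draw(circ(x,y,.123,.0175),(255,255,0))
draw(circ(x,y,.123,.038),(255,255,0))
cv2.imwrite("pics/low2.png",im[262*9:328*9,312*9:378*9])
E
```

```text
(no output)
```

View pics/low2.png

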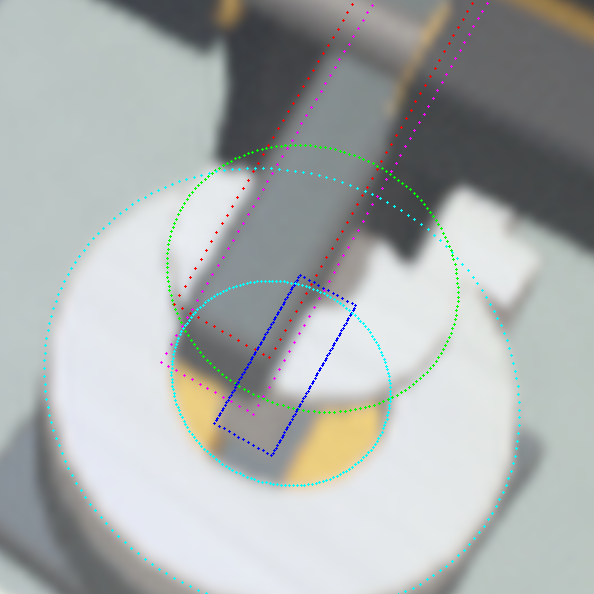

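```bash
python3 - <<'E'
from h import *
import pickle
env.move_straight([.5846,.151,.165],rate=.05)
print(env.move_straight([.5846,.151,.120],rate=.03,force_limit=5));st()
E
```

```text
True
 t20.87 p [0.5843 0.1509 0.1277] r [-8.9980e+01 -6.0000e-02 -1.6449e+02] F [-1.   0.9  4.3] M [0.03 0.09 0.04] o0.163 J [ 29.8  22.6  -7.5   0.  -59.9  75.7]
```

```bash
python3 - <<'E'
from h import *
f=env.grab_frame("scene");crop(f,(343,290),45,7,"pics/home.png")
p=env.read_state()["position"];x,y=.5846,.151
for yaw in (190,180,170,160):
    env.move_straight([x,y,.1272],rotation=[-90,0,yaw],rate=.05);s=st(yaw)
    if abs(s["wrist_torque"][2])>1.5: break
E
```

```text
190 t21.17 p [0.5848 0.1512 0.1279] r [-9.0010e+01  5.0000e-02 -1.6985e+02] F [-1.5  1.5  4.2] M [ 0.19  0.5  -0.01] o0.165 J [ 29.8  22.6  -7.5   0.  -59.8  70.3]
180 t21.49 p [0.5847 0.151  0.1279] r [-8.9990e+01  3.0000e-02 -1.7973e+02] F [-3.  -0.6  5.7] M [0.05 0.6  0.13] o0.159 J [ 29.8  22.6  -7.5   0.  -59.8  60.4]
170 t21.82 p [0.5848 0.1508 0.1279] r [-8.9980e+01  4.0000e-02  1.7028e+02] F [-1.3 -0.5  4.4] M [-0.07  0.64  0.1 ] o0.165 J [ 29.8  22.6  -7.5   0.  -59.8  50.4]
160 t22.14 p [0.5847 0.1505 0.1279] r [-8.9960e+01  3.0000e-02  1.6028e+02] F [-1.9 -1.3  5.2] M [-0.27  0.58  0.17] o0.163 J [ 29.8  22.6  -7.5   0.1 -59.9  40.4]
```

View pics/home.png

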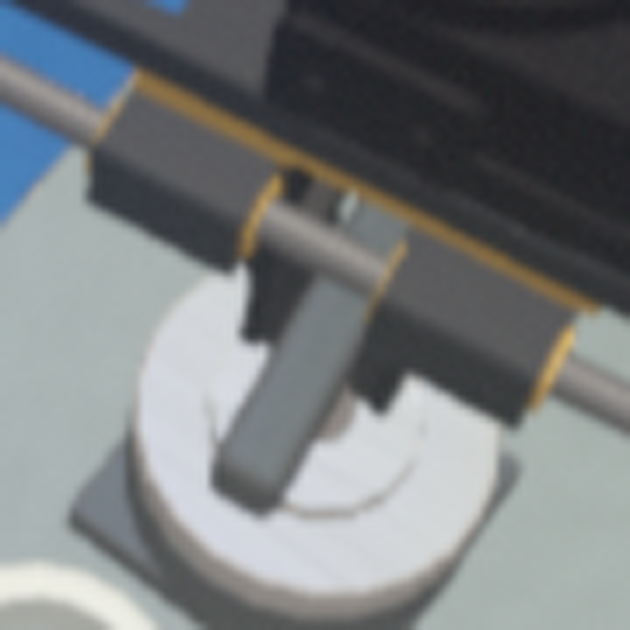

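```bash
python3 - <<'E'
from h import *
x,y=.5846,.151
for yaw in (152,146,142,139,136,133,130,127,124):
    env.move_straight([x,y,.1272],rotation=[-90,0,yaw],rate=.05);s=st(yaw)
    if abs(s["wrist_torque"][2])>1.2: break
for n in("scene","top"):
    f=env.grab_frame(n);cv2.imwrite(f"pics/t_{n}.png",f["image"])
    if n=="scene":crop(f,(355,285),45,7,"pics/turned.png")
    print([(np.round(d["xyz"],4),d["score"]) for d in env.search_frame(f,"bolt")])
E
```

```text
152 t22.43 p [0.5846 0.1503 0.1279] r [-8.9940e+01  4.0000e-02  1.5227e+02] F [-1.6 -0.6  5.6] M [-0.37  0.57  0.1 ] o0.160 J [ 29.8  22.6  -7.5   0.1 -59.9  32.4]
146 t22.69 p [0.5846 0.1502 0.1279] r [-8.9930e+01  4.0000e-02  1.4627e+02] F [-1.6 -2.   6.1] M [-0.45  0.62  0.14] o0.160 J [ 29.8  22.6  -7.5   0.1 -59.9  26.4]
142 t22.94 p [0.5845 0.1502 0.1279] r [-8.9920e+01  4.0000e-02  1.4228e+02] F [-2.  -1.2  4.8] M [-0.48  0.68  0.15] o0.162 J [ 29.8  22.6  -7.5   0.1 -59.9  22.4]
139 t23.19 p [0.5845 0.1501 0.1278] r [-8.9910e+01  5.0000e-02  1.3929e+02] F [-2.3 -0.6  5.6] M [-0.46  0.62  0.17] o0.161 J [ 29.8  22.6  -7.5   0.1 -59.9  19.4]
136 t23.44 p [0.5845 0.15   0.1279] r [-8.9910e+01  6.0000e-02  1.3631e+02] F [-2.6 -1.7  6. ] M [-0.57  0.66  0.27] o0.167 J [ 29.8  22.6  -7.5   0.1 -59.9  16.5]
133 t23.69 p [0.5845 0.15   0.1279] r [-8.9910e+01  7.0000e-02  1.3333e+02] F [-2.  -1.2  6.5] M [-0.47  0.68  0.22] o0.165 J [ 29.8  22.6  -7.5   0.1 -59.9  13.5]
130 t23.94 p [0.5848 0.1498 0.1281] r [-8.9930e+01  1.0000e-01  1.3031e+02] F [-0.5 -2.9  6.9] M [-0.8   0.5   0.22] o0.165 J [ 29.8  22.6  -7.5   0.1 -59.9  10.5]
127 t24.19 p [0.5849 0.1496 0.1281] r [-89.92   0.14 127.39] F [-0.1 -3.3  5.9] M [-1.    0.39  0.64] o0.171 J [ 29.8  22.6  -7.5   0.2 -59.9   7.5]
124 t24.44 p [0.5848 0.1499 0.1281] r [-89.93   0.13 124.44] F [-1.1 -2.   6.1] M [-0.75  0.54  0.85] o0.172 J [ 29.8  22.6  -7.5   0.2 -59.9   4.6]
[]
[]
```

View pics/turned.png

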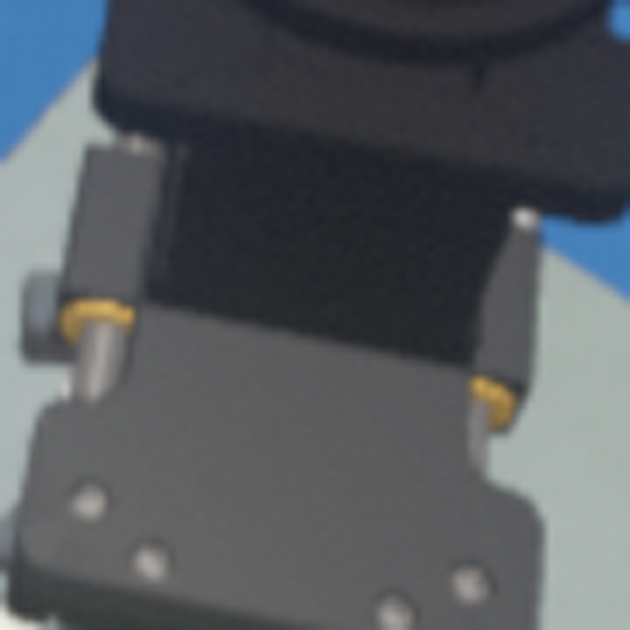

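```bash
python3 - <<'E'
from h import *
x,y=.5846,.1505
env.move_straight([x,y,.1275],rotation=[-90,0,121.5],rate=.05);st()
env.dwell(.3);s=st()
env.move_straight([x,y,.1279],rotation=[-90,0,126],rate=.05);st("back")
env.gripper_to(.45);st("open")
print(env.move_straight([x,y,.22],rate=.12,force_limit=12));st("up")
env.goto([.45,-.05,.3],[-90,0,126]);st("away")
for n in("scene","top"):
    f=env.grab_frame(n);cv2.imwrite(f"pics/e_{n}.png",f["image"])
    crop(f,(343,295) if n=="scene" else (192,205),45,6.6,f"pics/end_{n}.png")
    for t in("bolt","key_bar","rotor"):print(n,t,[(np.round(d["xyz"],4),d["score"]) for d in env.search_frame(f,t)])
E
```

```text
t24.89 p [0.5848 0.1499 0.1281] r [-8.9970e+01  9.0000e-02  1.2191e+02] F [-1.1 -1.5  5.9] M [-0.55  0.55  1.05] o0.178 J [ 29.8  22.6  -7.5   0.1 -59.9   2.1]
 t25.19 p [0.5848 0.1499 0.1281] r [-8.9970e+01  9.0000e-02  1.2192e+02] F [-1.1 -1.7  5.4] M [-0.48  0.54  1.11] o0.179 J [ 29.8  22.6  -7.5   0.1 -59.9   2.1]
back t25.44 p [0.5847 0.15   0.1281] r [-8.9970e+01  4.0000e-02  1.2603e+02] F [-1.8 -2.   5.7] M [-0.64  0.44  0.47] o0.173 J [ 29.8  22.6  -7.5   0.  -59.9   6.2]
open t26.18 p [0.5846 0.1505 0.1278] r [-90.    -0.   125.99] F [-0.7 -0.4 -0.5] M [ 0.03 -0.04 -0.01] o0.448 J [ 29.8  22.6  -7.5  -0.  -59.9   6.2]
False
up t27.09 p [0.584  0.1503 0.219 ] r [-8.9900e+01 -4.0000e-02  1.2599e+02] F [ 0.6  0.5 -0.2] M [ 0.02 -0.05 -0.03] o0.451 J [ 29.8  18.8   0.3  -0.  -71.6   6.2]
away t28.09 p [ 0.4504 -0.0495  0.2993] r [-8.9960e+01 -3.0000e-02  1.2602e+02] F [0.5 0.7 0.1] M [ 0.12 -0.01  0.05] o0.446 J [ 14.4   1.1 -10.3  -0.  -78.6  21.7]
scene bolt [(array([0.5038, 0.1371, 0.0948]), 0.67)]
scene key_bar [(array([0.5875, 0.1511, 0.1781]), 0.92)]
scene rotor [(array([ 0.5368, -0.2018,  0.0541]), 0.5)]
top bolt []
top key_bar [(array([0.5819, 0.1449, 0.1812]), 0.78)]
top rotor []
```

View pics/end_scene.png

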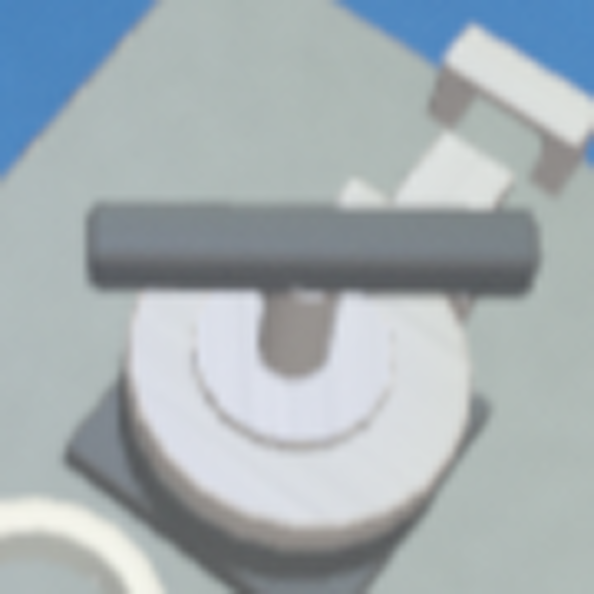

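View pics/e_top.png

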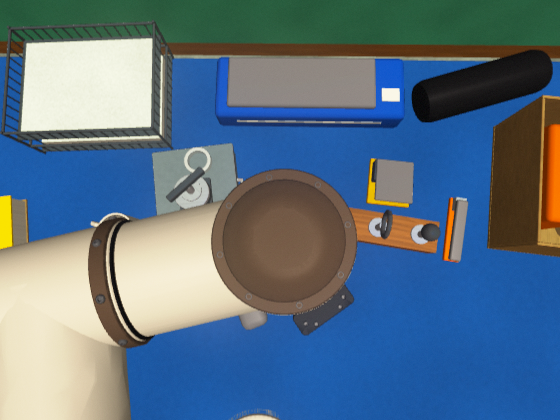

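```bash
python3 - <<'E'
from fit import *
for n,c in(("scene",(.5839,.15)),("top",(.5816,.1492))):
    f=env.grab_frame(n);G=gradmag(f)
    for z in(.186,):
        x,s=best(lambda q:score(G,f,rect(q[0],q[1],q[2],z,.09,.014)),[*c,np.radians(-48)],[.006,.006,.15]);print(n,x[:2],np.degrees(x[2]),s)
    xf,s=best(lambda q:score(G,f,circ(q[0],q[1],.129,.022)),c,[.004,.004]);print(xf,s)
    if n=="scene":
        for z in(.095,): print("bolt tip",[ ((onplane(f,u,v,z)[:2]-c)@np.array([[np.cos(np.radians(7.9)),-np.sin(np.radians(7.9))],[np.sin(np.radians(7.9)),np.cos(np.radians(7.9))]])).round(4) for u,v in((298+450/6.6-.5,250+132/6.6-.5),(298+513/6.6-.5,250+180/6.6-.5),(298+470/6.6,250+25/6.6),(298+440/6.6,250+70/6.6))])
        cv2.imwrite("pics/bolt.png",np.hstack([cv2.resize(i[245:300,330:400],None,fx=5.7,fy=6,interpolation=cv2.INTER_CUBIC) for i in(pickle.load(open("scene.pkl","rb"))["image"],f["image"])]))
E
```

```text
scene [0.59287271 0.15164528] -42.67183759931499 30.44143438435504
[0.58751338 0.14983063] 18.469921528038206
bolt tip [array([-0.0857, -0.0086]), array([-0.0841,  0.0102]), array([-0.1149, -0.0197]), array([-0.0989, -0.0186])]
top [0.58390373 0.14404991] -46.034499415152204 43.82642874332427
[0.58807805 0.15229487] 24.2310941834424
```

View pics/bolt.png

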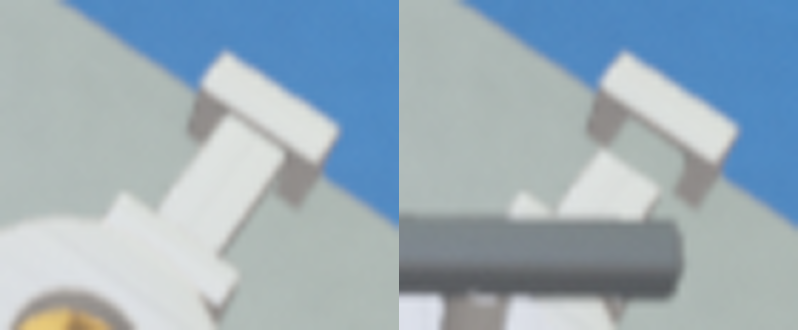

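```bash
python3 - <<'E'
from fit import *
out=[]
for n,(x,y),o in(("scene",(.5839,.15),(300,255)),("top",(.5816,.1492),(150,145))):
    f=env.grab_frame(n)
    im=cv2.resize(f["image"],None,fx=4.5,fy=4.5,interpolation=cv2.INTER_CUBIC)
    a=np.radians(-46)
    for P,col in((circ(x,y,.129,.022),(0,255,0)),(rect(x,y,a,.186,.09,.014),(0,0,255)),(circ(x,y,.123,.038),(255,255,0))):
        for u,v in zip(*projs(f,P)): cv2.circle(im,(int((u+.5)*4.5),int((v+.5)*4.5)),1,col,-1)
    out.append(im[int(o[1]*4.5):int(o[1]*4.5)+380,int(o[0]*4.5):int(o[0]*4.5)+390])
cv2.imwrite("pics/fin.png",np.hstack(out))
E
```

```text
(no output)
```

View pics/fin.png

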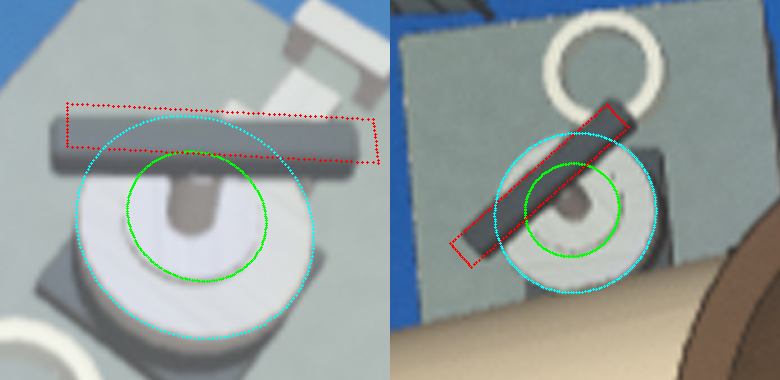

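```bash
python3 - <<'E'
from fit import *
for n,o,w in(("scene",(305,262),80),("top",(155,160),56)):
    f=env.grab_frame(n);pickle.dump(f,open(f"end_{n}.pkl","wb"))
    k=600//w
    im=cv2.resize(f["image"][o[1]:o[1]+w,o[0]:o[0]+w],None,fx=k,fy=k,interpolation=cv2.INTER_LANCZOS4)
    for i in range(0,w,10):
        cv2.putText(im,str(o[0]+i),(i*k,10),0,.4,(0,0,255));cv2.line(im,(i*k,0),(i*k,5),(0,0,255));cv2.putText(im,str(o[1]+i),(0,i*k+12),0,.4,(0,0,255));cv2.line(im,(0,i*k),(5,i*k),(0,0,255))
    cv2.imwrite(f"pics/z_{n}.png",im)
E
```

```text
(no output)
```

View pics/z_scene.png

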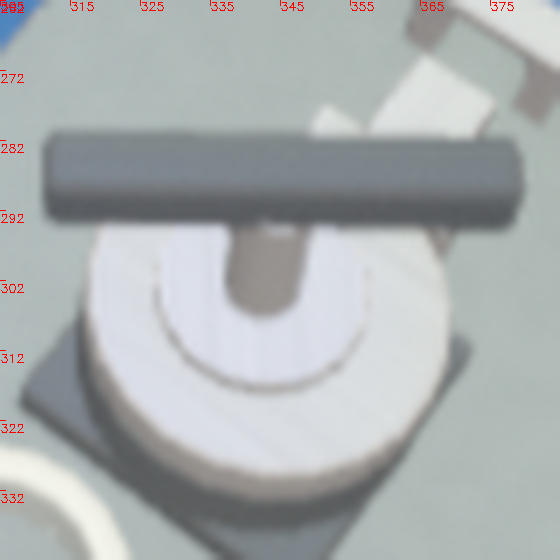

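View pics/z_top.png

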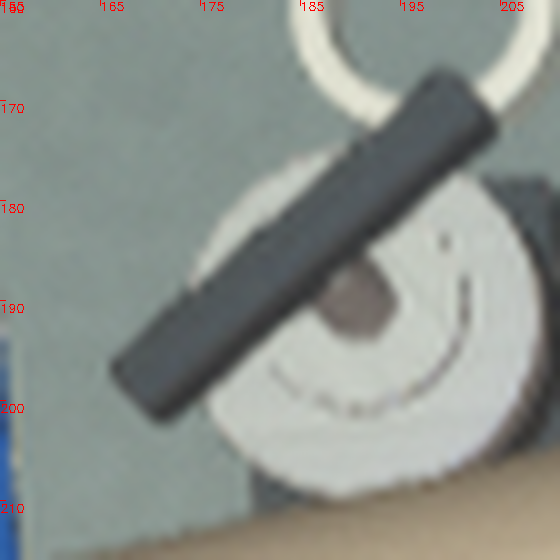

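```bash
python3 - <<'E'
from fit import *
fs=pickle.load(open("end_scene.pkl","rb"));ft=pickle.load(open("end_top.pkl","rb"))
off={0:np.array([.5839-.5828,.1500-.1496,0]),1:np.array([.5816-.5828,.1492-.1496,0])}
def tri(a,b):
    A=[];B=[]
    for i,(f,uv) in enumerate(((fs,a),(ft,b))):
        p,d=ray(f,*uv);p=p-off[i];d/=np.linalg.norm(d);M=np.eye(3)-np.outer(d,d);A.append(M);B.append(M@p)
    X=np.linalg.lstsq(np.vstack(A),np.hstack(B),rcond=None)[0]
    return X,[np.linalg.norm(M@X-b) for M,b in zip(A,B)]
P,e=tri((310.8,286.8),(201.3,169.2));Q,e2=tri((379.1,287.6),(168.3,199.1))
print(P,e,Q,e2,"mid",(P+Q)/2,"len",np.linalg.norm(P-Q),"tilt",np.degrees(np.arcsin((P-Q)[2]/np.linalg.norm(P-Q))),"yaw",np.degrees(np.arctan2(*(P-Q)[1::-1])))
E
```

```text
[0.61863276 0.11648602 0.1775196 ] [np.float64(0.0006052498506158893), np.float64(0.0006052498506159015)] [0.55583937 0.17857346 0.18177687] [np.float64(0.0010176959821596686), np.float64(0.0010176959821590254)] mid [0.58723606 0.14752974 0.17964823] len 0.08840806132795528 tilt -2.7601294407716583 yaw -44.67610780228849
```

```bash
python3 - <<'E'
from h import *
x,y=.574,.161
env.gripper_to(0.0)
env.goto([x,y,.19],[-90,0,133]);st("hov")
print(env.move_straight([x,y,.162],rate=.06,force_limit=6))
print(env.move_straight([x,y,.140],rate=.02,force_limit=4));st("touch")
print(env.move_straight([x,y,.140],rate=.02,force_limit=8));st("press")
env.dwell(.2);st()
env.move_straight([x,y,.19],rate=.1)
# centre press
x,y=.5843,.1505
env.move_straight([x,y,.17],rate=.1)
print(env.move_straight([x,y,.140],rate=.03,force_limit=8));st("centre")
env.move_straight([x,y,.20],rate=.12)
env.goto([.45,-.05,.3],[-90,0,126]);st("away")
from fit import *
for n,o,w in(("scene",(305,262),80),("top",(155,160),56)):
    f=env.grab_frame(n);pickle.dump(f,open(f"end_{n}.pkl","wb"))
    k=600//w
    im=cv2.resize(f["image"][o[1]:o[1]+w,o[0]:o[0]+w],None,fx=k,fy=k,interpolation=cv2.INTER_LANCZOS4)
    cv2.imwrite(f"pics/y_{n}.png",im)
E
```

```text
hov t30.76 p [0.5742 0.1603 0.191 ] r [-9.0060e+01  4.0000e-02  1.3297e+02] F [-0.1  0.7 -0.2] M [ 0.05 -0.01 -0.01] o0.005 J [ 31.2  19.   -3.5   0.  -67.5  11.8]
False
True
touch t31.99 p [0.5741 0.1614 0.1527] r [-90.04   0.   133.02] F [-0.9  0.2  3.7] M [0.26 0.26 0.03] o0.005 J [ 31.2  20.7  -6.7  -0.  -62.6  11.8]
True
press t32.24 p [0.5743 0.1617 0.1527] r [-9.0090e+01  2.0000e-02  1.3305e+02] F [-1.   1.2  3.3] M [ 0.18  0.23 -0.01] o0.008 J [ 31.3  20.7  -6.7  -0.  -62.5  11.8]
 t32.44 p [0.5743 0.1617 0.1526] r [-9.0090e+01  1.0000e-02  1.3304e+02] F [-0.5  0.3  4.9] M [0.24 0.31 0.01] o0.005 J [ 31.3  20.7  -6.7  -0.  -62.5  11.8]
True
centre t34.03 p [0.5843 0.1508 0.152 ] r [-90.05  -0.   133.06] F [-0.8 -0.1  2.9] M [0.17 0.27 0.  ] o0.008 J [ 29.8  21.4  -5.7  -0.  -62.9  13.3]
away t35.62 p [ 0.4503 -0.0495  0.2991] r [-8.9930e+01 -5.0000e-02  1.2603e+02] F [ 0.9  0.4 -0.2] M [ 0.11 -0.03  0.03] o0.006 J [ 14.4   1.1 -10.3  -0.  -78.6  21.7]
```

View pics/y_scene.png

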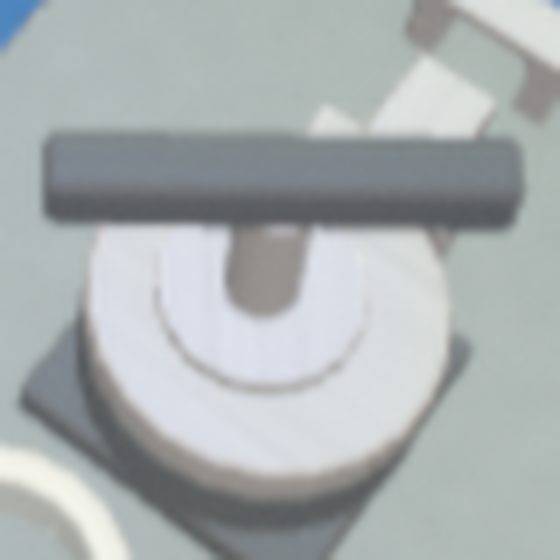

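View pics/y_top.png

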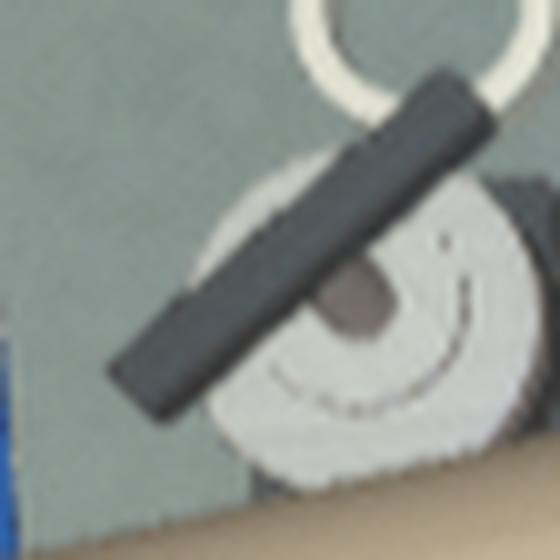

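```bash
python3 - <<'E'
from h import *
x,y=.572,.163
env.goto([x,y,.175],[-90,0,134]);st("hov")
print(env.move_straight([x,y,.156],rate=.06,force_limit=6))
print(env.move_straight([x,y,.143],rate=.025,force_limit=18));st("press")
E
```

```text
hov t36.78 p [0.5722 0.1625 0.1761] r [-9.0070e+01  4.0000e-02  1.3398e+02] F [0.4 0.1 0.1] M [ 0.05 -0.01 -0.02] o0.003 J [ 31.4  19.5  -5.    0.  -65.5  12.5]
False
True
press t37.59 p [0.5728 0.164  0.1527] r [-9.0180e+01  5.0000e-02  1.3405e+02] F [-1.   0.9  3.9] M [ 0.18  0.26 -0.02] o0.004 J [ 31.5  20.6  -6.9   0.  -62.4  12.5]
```

```bash
python3 - <<'E'
from h import *
x,y=.572,.163
for z in(.1515,.1505,.1495):
    env.move_straight([x,y,z],rate=.02);s=st(z)
    if s["force"][2]>22 or s["position"][2]<.1505: break
E
```

```text
0.1515 t37.84 p [0.5726 0.1635 0.1527] r [-9.0150e+01  3.0000e-02  1.3404e+02] F [-1.5  0.7  6. ] M [ 0.39  0.51 -0.06] o0.008 J [ 31.5  20.6  -6.9  -0.  -62.4  12.5]
0.1505 t38.09 p [0.5728 0.1639 0.1526] r [-9.0210e+01  4.0000e-02  1.3406e+02] F [-1.8  2.2  8.6] M [ 0.6   0.86 -0.01] o0.005 J [ 31.5  20.6  -6.9  -0.  -62.3  12.5]
0.1495 t38.34 p [0.5729 0.1641 0.1524] r [-9.0270e+01  6.0000e-02  1.3407e+02] F [-4.4  2.6 11.4] M [ 0.79  1.3  -0.02] o0.003 J [ 31.5  20.6  -6.9  -0.  -62.2  12.5]
```

```bash
python3 - <<'E'
from h import *
x,y=.5843,.1507
env.move_straight([.572,.163,.172],rate=.15)
env.gripper_to(.40)
env.move_straight([x,y,.172],rotation=[-90,0,135],rate=.15)
print(env.move_straight([x,y,.129],rate=.07,force_limit=8));st("down")
env.gripper_to(0.0,grasp_force=40);st("grip")
x,y=.5823,.1513
env.move_straight([x,y,.1262],rotation=[-90,0,137.5],rate=.05);st("shift")
env.move_straight([x,y,.1255],rotation=[-90,0,126],rate=.05);st("cw")
E
```

```text
False
down t40.54 p [0.5846 0.1508 0.1292] r [-9.0020e+01  2.0000e-02  1.3501e+02] F [-0.2  0.7  1.2] M [ 0.02  0.01 -0.  ] o0.398 J [ 29.8  22.5  -7.4   0.  -60.   15.2]
grip t41.07 p [0.5843 0.1506 0.1293] r [-9.0000e+01  1.0000e-02  1.3501e+02] F [-0.2 -0.7  1.4] M [-0.09  0.17  0.  ] o0.163 J [ 29.8  22.5  -7.4   0.  -60.   15.2]
shift t41.32 p [0.5842 0.1512 0.129 ] r [-90.2    0.21 137.57] F [-1.  -1.8  8.5] M [-0.52  0.18 -0.03] o0.166 J [ 30.   22.4  -7.8   0.2 -59.6  17.5]
cw t41.67 p [0.5844 0.1513 0.129 ] r [-90.26   0.21 126.22] F [-0.9 -1.7 10.3] M [-0.45  0.38  0.6 ] o0.170 J [ 30.   22.4  -7.8   0.2 -59.6   6.1]
```

```bash
python3 - <<'E'
from h import *
env.move_straight([.5823,.1530,.1262],rotation=[-90,0,135.5],rate=.05);st("rel")
env.move_straight([.5795,.1560,.1262],rate=.05);st("lat")
f=env.grab_frame("scene");crop(f,(343,290),45,6.6,"pics/lat.png")
E
```

```text
rel t41.98 p [0.5844 0.153  0.129 ] r [-90.23   0.22 135.59] F [ 0.8 -1.9  7.7] M [-0.52 -0.    0.11] o0.165 J [ 30.1  22.4  -7.7   0.2 -59.6  15.4]
lat t42.23 p [0.5819 0.1553 0.1293] r [-90.2    0.28 135.58] F [ 0.9 -2.4  8.3] M [-1.16 -0.38  0.  ] o0.163 J [ 30.5  22.3  -8.    0.3 -59.5  15. ]
```

View pics/lat.png

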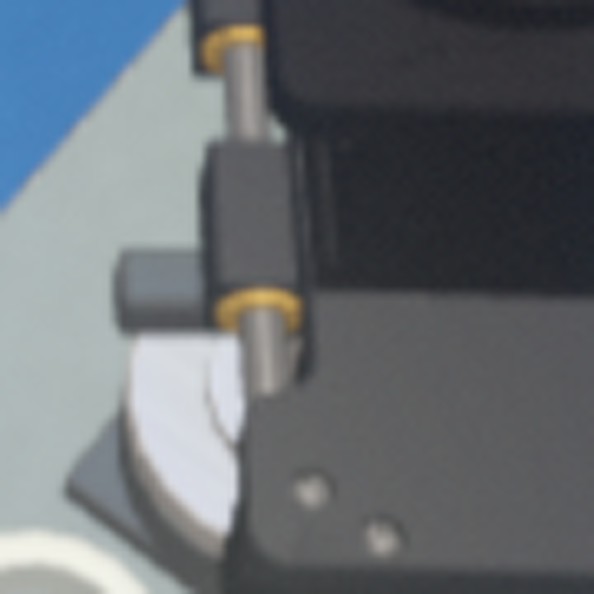

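```bash
python3 - <<'E'
from h import *
from fit import *
env.move_straight([.5808,.1548,.127],rate=.05);st("a")
env.gripper_to(.40);st("open")
p=env.read_state()["position"]
print(env.move_straight([p[0],p[1],.215],rate=.15,force_limit=12))
env.goto([.45,-.05,.3],[-90,0,126]);st("away")
for n,o,w in(("scene",(305,262),80),("top",(155,160),56)):
    f=env.grab_frame(n);pickle.dump(f,open(f"end_{n}.pkl","wb"))
    k=600//w
    im=cv2.resize(f["image"][o[1]:o[1]+w,o[0]:o[0]+w],None,fx=k,fy=k,interpolation=cv2.INTER_LANCZOS4)
    cv2.imwrite(f"pics/x_{n}.png",im)
E
```

```text
a t42.53 p [0.5825 0.1543 0.1293] r [-90.15   0.18 135.54] F [ 0.5 -0.8  6.8] M [-0.67  0.   -0.06] o0.165 J [ 30.3  22.3  -7.8   0.2 -59.7  15.2]
open t43.22 p [0.5807 0.1548 0.1269] r [-8.999e+01 -1.000e-02  1.355e+02] F [0.1 0.4 1. ] M [ 0.03 -0.01 -0.04] o0.399 J [ 30.3  22.4  -8.   -0.  -59.6  15.2]
False
away t44.96 p [ 0.4504 -0.0495  0.2992] r [-8.9950e+01 -4.0000e-02  1.2603e+02] F [0.8 0.1 0. ] M [ 0.01 -0.02 -0.  ] o0.398 J [ 14.4   1.1 -10.3  -0.  -78.6  21.7]
```

View pics/x_scene.png

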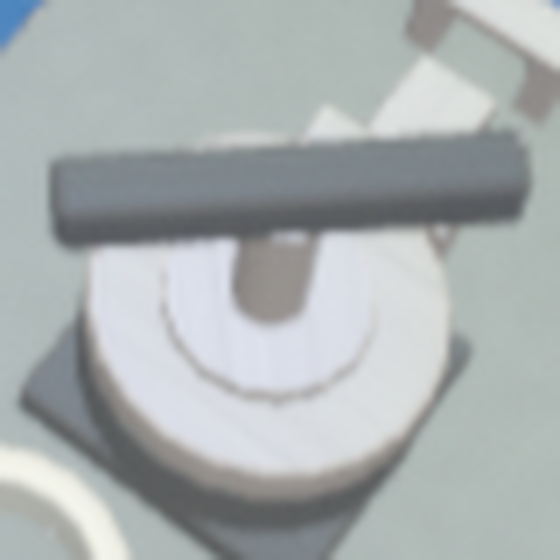

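View pics/x_top.png

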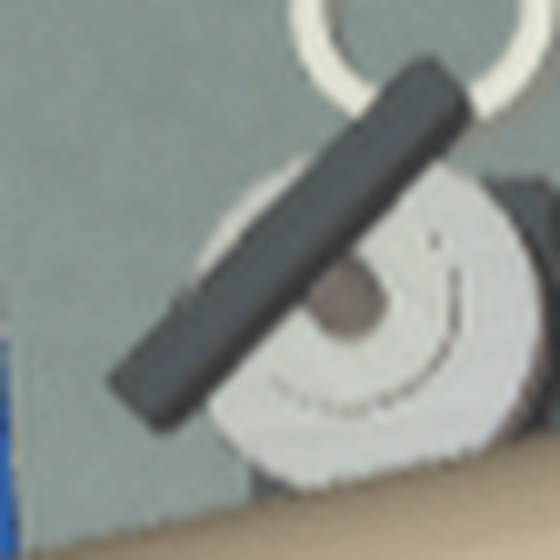

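```bash
python3 - <<'E'
from fit import *
fs=pickle.load(open("end_scene.pkl","rb"));ft=pickle.load(open("end_top.pkl","rb"))
off={0:np.array([.0011,.0004,0]),1:np.array([-.0012,-.0004,0])}
def tri(a,b):
    A=[];B=[]
    for i,(f,uv) in enumerate(((fs,a),(ft,b))):
        p,d=ray(f,*uv);p=p-off[i];d/=np.linalg.norm(d);M=np.eye(3)-np.outer(d,d);A.append(M);B.append(M@p)
    X=np.linalg.lstsq(np.vstack(A),np.hstack(B),rcond=None)[0]
    return X,[np.linalg.norm(M@X-b) for M,b in zip(A,B)]
P,e=tri((312.4,290.1),(199.5,167.8));Q,e2=tri((379.8,286.6),(168.1,200.0))
print(P,e,Q,e2,"mid",(P+Q)/2,"len",np.linalg.norm(P-Q),"tilt",np.degrees(np.arcsin((P-Q)[2]/np.linalg.norm(P-Q))),"yaw",np.degrees(np.arctan2(*(P-Q)[1::-1])))
out=[]
for f,(x,y),o in((fs,(.5839,.15),(300,255)),(ft,(.5816,.1492),(150,145))):
    im=cv2.resize(f["image"],None,fx=4.5,fy=4.5,interpolation=cv2.INTER_CUBIC)
    a=np.radians(-49)
    for P,col in((circ(x,y,.123,.022),(0,255,0)),(circ(x,y,.129,.008),(255,0,0)),(rect(x,y,a,.186,.09,.014),(0,0,255)),(circ(x,y,.123,.038),(255,255,0))):
        for u,v in zip(*projs(f,P)): cv2.circle(im,(int((u+.5)*4.5),int((v+.5)*4.5)),1,col,-1)
    out.append(im[int(o[1]*4.5):int(o[1]*4.5)+380,int(o[0]*4.5):int(o[0]*4.5)+390])
cv2.imwrite("pics/fin2.png",np.hstack(out))
E
```

```text
[0.62095279 0.12075897 0.17750197] [np.float64(0.00010751823313219781), np.float64(0.00010751823313216964)] [0.55410416 0.17853659 0.18220913] [np.float64(0.0008021434412927861), np.float64(0.0008021434412930969)] mid [0.58752848 0.14964778 0.17985555] len 0.08848248547816283 tilt -3.049507967662396 yaw -40.837026779813144
```

View pics/fin2.png

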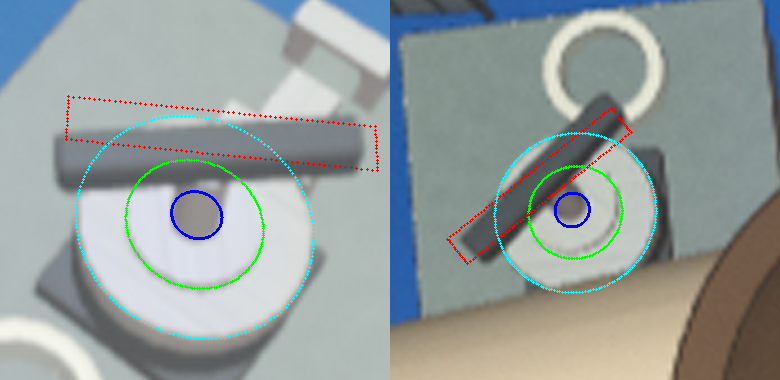

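```bash
python3 - <<'E'
from h import *
from fit import *
env.gripper_to(0.0)
x,y=.573,.161
env.goto([x,y,.178],[-90,0,139])
print(env.move_straight([x,y,.145],rate=.04,force_limit=5));st("touch")
env.move_straight([x,y,.1475],rate=.03);st("press")
env.move_straight([x,y,.19],rate=.15);st("up")
f=env.grab_frame("scene");pickle.dump(f,open("last.pkl","wb"));cv2.imwrite("pics/last.png",f["image"])
E
```

```text
True
touch t47.62 p [0.5726 0.161  0.1526] r [-8.9970e+01 -3.0000e-02  1.3901e+02] F [-0.6  0.7  3.9] M [ 0.25  0.3  -0.06] o0.007 J [ 31.3  20.6  -6.8  -0.  -62.6  17.7]
press t47.92 p [0.5736 0.1623 0.1522] r [-9.0140e+01  4.0000e-02  1.3908e+02] F [-8.6  3.4 18.5] M [ 0.96  2.62 -0.03] o0.007 J [ 31.3  20.7  -6.8  -0.  -62.4  17.7]
up t48.35 p [0.5726 0.161  0.1892] r [-8.9890e+01 -1.2000e-01  1.3895e+02] F [-0.7  0.5 -1. ] M [ 0.01  0.02 -0.01] o0.004 J [ 31.2  19.1  -3.6  -0.1 -67.5  17.7]
```

View pics/last.png

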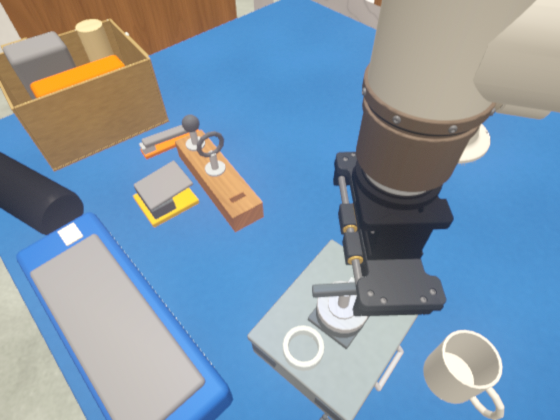

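```bash
python3 - <<'E'
from h import *
env.close_job();st()
E
```

```text
the job is handed in; nothing more can be done
the job is handed in; nothing more can be done
```

The T-handled key is standing in the lock, turned clockwise to the stop, with the bolt drawn clear of its keeper. I handed the job in at about 48.4 s of the 54 s allowed. The loop and ball keys are still standing in the rack.

**How it went**
- **First grasp missed:** it closed on air because the fingertips really sit about 35 mm higher than the reported TCP. I found this by touching the bar, corrected for it, and the second grasp held.
- **Insertion:** I read the slot angle from the pictures (about 15°). The key dropped straight to the height expected for fully home, so no search was needed.
- **Turning:** I turned about 67° of gripper rotation including slack. Torque rose from about 0.2 to 1.1 N m at the stop, and a second push later met the stop again at 0.6 N m.

**Last checks**
- **Bolt:** after the turn, and again after the second push, the camera showed the bolt well out of its keeper. The full 24 mm was not measured directly.
- **Seating:** the key took an 18.5 N press on one side of the bar with less than 0.5 mm of movement. The flange outline matches the home position to within about half a pixel.

**Checks that disagreed**
- **Possible lean:** two-camera triangulation of the bar suggested about 3° of lean, and its centre about 3 mm high.
- **Bar height:** touching the bar top read 1.5 to 2 mm higher than I expected.
- **Attempted fix:** regripping and levelling the key changed neither reading, and the key stayed firm under the press. I took them for measurement bias, but a slight lean is not ruled out.

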